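# Gauge the packing strips and shingle them by width

## Task

Gauge all the tabbed steel packing strips that lie on the bench: slide each one, lying flat and nose first, into a slot of its own in the taper gauge until it wedges, and let go, so that all of them are wedged in the gauge side by side. From how far in they stop, tell their order of width; then lay them in the grey tray like roof tiles, noses toward the tray's open end: the narrowest lies nearest the closed end, and each wider one in turn lies partly on the one before it and ahead of it, clear of its tab. Do not disturb the other things on the bench.

Things in the scene. Friction and masses are not known exactly. Their poses are not given: they have to be found in the camera images.
- gauge: steel taper gauge, fixed: dark base 194 x 200 x 6 mm with steel bars 7 mm high on it (top 13 mm over bench) that form 4 equal slots along +x, 47 mm apart. Each narrows evenly on both sides from 37 mm at its mouth (x=0) to 17 mm at x=120: a strip w mm wide stops with its nose about 6(37-w) mm in. Bare apron from x=-64 to 0. Origin: on the bench under the middle of the row of mouths
- tray: shallow grey sheet-metal tray, fixed: 252 mm long (x), 40 mm wide inside (y), floor 3 mm, side walls 10 mm and end wall 14 mm above the bench; closed by the end wall at its -x end (nearest the robot), open at +x. Origin: on the bench under the tray's middle
- tray_closed_end (a point): point on the tray's floor, at the middle of the inside of the closed end wall
- slot_1 (a point): middle of the mouth of slot 1 of the gauge, on the gauge's floor (6 mm over the bench); slots are counted from the gauge's -y side
- slot_2 (a point): middle of the mouth of slot 2 of the gauge, on the gauge's floor (6 mm over the bench); slots are counted from the gauge's -y side
- slot_3 (a point): middle of the mouth of slot 3 of the gauge, on the gauge's floor (6 mm over the bench); slots are counted from the gauge's -y side
- slot_4 (a point): middle of the mouth of slot 4 of the gauge, on the gauge's floor (6 mm over the bench); slots are counted from the gauge's -y side
- strip_a: steel strip (3 or 4 of 5 present): plate 72 long (x) x 5 mm, parallel sides, width its own, 20 to 32 mm, each 3 mm or more from the others (found by gauging). Upright grip tab on it, alike on all: 16 mm wide (y), 8 thick (x), from 5 to 39 mm above the underside, centre 14 mm behind the plate's centre. 0.09 kg. Origin: centre of underside; +x to the nose, the end farther from the tab; z up through the tab
- strip_a_nose (a point): middle of the nose edge of this strip, on its underside (36 mm ahead of the strip's origin)
- strip_b: steel strip (3 or 4 of 5 present): plate 72 long (x) x 5 mm, parallel sides, width its own, 20 to 32 mm, each 3 mm or more from the others (found by gauging). Upright grip tab on it, alike on all: 16 mm wide (y), 8 thick (x), from 5 to 39 mm above the underside, centre 14 mm behind the plate's centre. 0.09 kg. Origin: centre of underside; +x to the nose, the end farther from the tab; z up through the tab
- strip_b_nose (a point): middle of the nose edge of this strip, on its underside (36 mm ahead of the strip's origin)
- strip_c: steel strip (3 or 4 of 5 present): plate 72 long (x) x 5 mm, parallel sides, width its own, 20 to 32 mm, each 3 mm or more from the others (found by gauging). Upright grip tab on it, alike on all: 16 mm wide (y), 8 thick (x), from 5 to 39 mm above the underside, centre 14 mm behind the plate's centre. 0.09 kg. Origin: centre of underside; +x to the nose, the end farther from the tab; z up through the tab
- strip_c_nose (a point): middle of the nose edge of this strip, on its underside (36 mm ahead of the strip's origin)
- strip_d: steel strip (3 or 4 of 5 present): plate 72 long (x) x 5 mm, parallel sides, width its own, 20 to 32 mm, each 3 mm or more from the others (found by gauging). Upright grip tab on it, alike on all: 16 mm wide (y), 8 thick (x), from 5 to 39 mm above the underside, centre 14 mm behind the plate's centre. 0.09 kg. Origin: centre of underside; +x to the nose, the end farther from the tab; z up through the tab
- strip_d_nose (a point): middle of the nose edge of this strip, on its underside (36 mm ahead of the strip's origin)
- strip_e: steel strip (3 or 4 of 5 present): plate 72 long (x) x 5 mm, parallel sides, width its own, 20 to 32 mm, each 3 mm or more from the others (found by gauging). Upright grip tab on it, alike on all: 16 mm wide (y), 8 thick (x), from 5 to 39 mm above the underside, centre 14 mm behind the plate's centre. 0.09 kg. Origin: centre of underside; +x to the nose, the end farther from the tab; z up through the tab
- strip_e_nose (a point): middle of the nose edge of this strip, on its underside (36 mm ahead of the strip's origin)
- driver_stub: bystander: stubby blue screwdriver, 98 mm long
- tape_black: bystander: small roll of black tape lying flat, 59 x 19 mm
- spanner: bystander: small combination spanner, 136 mm long
- tape_measure: bystander: yellow tape measure, 34 x 68 x 58 mm, standing
Mind the look-alikes: they are no part of the job. What is shaped like the strip_b but orange is not meant.

How it is judged (in metres and radians):
On the way:
1. every strip present lies flat and nose first in a slot of the gauge, wedged (nose within 8 mm of the stop for its width), all at the same time and let go (x of strip_c_nose in the frame of gauge between 0.094 and 0.125 m and z of strip_c_nose in the frame of gauge between 0.003 and 0.01 m and y of strip_c_nose in the frame of gauge between -0.09 and 0.09 m and angle between the x axis of each of strip_c, strip_a, strip_d, strip_b, strip_e and the x axis of gauge, either way round below 0.12 rad and x of strip_c in the frame of gauge below 0.092 m and angle between each of strip_c, strip_a, strip_d, strip_b, strip_e's own z axis and vertical below 0.12 rad and x of strip_a_nose in the frame of gauge between 0.076 and 0.125 m and z of strip_a_nose in the frame of gauge between 0.003 and 0.01 m and y of strip_a_nose in the frame of gauge between -0.09 and 0.09 m and x of strip_a in the frame of gauge below 0.074 m and x of strip_d_nose in the frame of gauge between 0.058 and 0.125 m and z of strip_d_nose in the frame of gauge between 0.003 and 0.01 m and y of strip_d_nose in the frame of gauge between -0.09 and 0.09 m and x of strip_d in the frame of gauge below 0.056 m and x of strip_b_nose in the frame of gauge between 0.04 and 0.125 m and z of strip_b_nose in the frame of gauge between 0.003 and 0.01 m and y of strip_b_nose in the frame of gauge between -0.09 and 0.09 m and x of strip_b in the frame of gauge below 0.038 m and x of strip_e_nose in the frame of gauge between 0.022 and 0.125 m and z of strip_e_nose in the frame of gauge between 0.003 and 0.01 m and y of strip_e_nose in the frame of gauge between -0.09 and 0.09 m and x of strip_e in the frame of gauge below 0.02 m and contact force between the fingers and strip_c below 0.1 N and contact force between the fingers and strip_a below 0.1 N and contact force between the fingers and strip_d below 0.1 N and contact force between the fingers and strip_b below 0.1 N and contact force between the fingers and strip_e below 0.1 N), for 0.2 s.
At the end, for the whole second after the job is handed in: All strips lie at rest, let go, tab up in the tray, noses to its open end (within 0.25 rad), in order of width, narrowest nearest the closed end; each wider one lies tail up on a narrower one, centre 22 to 66 mm ahead of it, and at least 22 mm ahead of every narrower one (angle between the x axis of each of strip_c, strip_a, strip_d, strip_b, strip_e and the x axis of tray, either way round below 0.25 rad and z of strip_c in the frame of tray between 0 and 0.02 m and y of strip_c in the frame of tray between -0.02 and 0.02 m and x of strip_c in the frame of tray between -0.1 and 0.1 m and angle between each of strip_c, strip_a, strip_d, strip_b, strip_e's own z axis and vertical below 0.35 rad and linear speed of each of strip_c, strip_a, strip_d, strip_b, strip_e below 0.02 m/s and x of tray_closed_end in the frame of strip_c below -0.02 m and z of strip_a in the frame of tray between 0 and 0.02 m and y of strip_a in the frame of tray between -0.02 and 0.02 m and x of strip_a in the frame of tray between -0.1 and 0.1 m and x of tray_closed_end in the frame of strip_a below -0.02 m and x of each of strip_a, strip_d, strip_b, strip_e in the frame of strip_c above 0.022 m and (x of strip_a in the frame of strip_c between 0.022 and 0.066 m and z of strip_a in the frame of strip_c above 0.0015 m) and z of strip_d in the frame of tray between 0 and 0.02 m and y of strip_d in the frame of tray between -0.02 and 0.02 m and x of strip_d in the frame of tray between -0.1 and 0.1 m and x of tray_closed_end in the frame of strip_d below -0.02 m and x of each of strip_d, strip_b, strip_e in the frame of strip_a above 0.022 m and ((x of strip_d in the frame of strip_c between 0.022 and 0.066 m and z of strip_d in the frame of strip_c above 0.0015 m) or (x of strip_d in the frame of strip_a between 0.022 and 0.066 m and z of strip_d in the frame of strip_a above 0.0015 m)) and z of strip_b in the frame of tray between 0 and 0.02 m and y of strip_b in the frame of tray between -0.02 and 0.02 m and x of strip_b in the frame of tray between -0.1 and 0.1 m and x of tray_closed_end in the frame of strip_b below -0.02 m and x of each of strip_b, strip_e in the frame of strip_d above 0.022 m and ((x of strip_b in the frame of strip_c between 0.022 and 0.066 m and z of strip_b in the frame of strip_c above 0.0015 m) or (x of strip_b in the frame of strip_a between 0.022 and 0.066 m and z of strip_b in the frame of strip_a above 0.0015 m) or (x of strip_b in the frame of strip_d between 0.022 and 0.066 m and z of strip_b in the frame of strip_d above 0.0015 m)) and z of strip_e in the frame of tray between 0 and 0.02 m and y of strip_e in the frame of tray between -0.02 and 0.02 m and x of strip_e in the frame of tray between -0.1 and 0.1 m and x of tray_closed_end in the frame of strip_e below -0.02 m and x of strip_e in the frame of strip_b above 0.022 m and ((x of strip_e in the frame of strip_c between 0.022 and 0.066 m and z of strip_e in the frame of strip_c above 0.0015 m) or (x of strip_e in the frame of strip_a between 0.022 and 0.066 m and z of strip_e in the frame of strip_a above 0.0015 m) or (x of strip_e in the frame of strip_d between 0.022 and 0.066 m and z of strip_e in the frame of strip_d above 0.0015 m) or (x of strip_e in the frame of strip_b between 0.022 and 0.066 m and z of strip_e in the frame of strip_b above 0.0015 m)) and contact force between the fingers and strip_c below 0.1 N and contact force between the fingers and strip_a below 0.1 N and contact force between the fingers and strip_d below 0.1 N and contact force between the fingers and strip_b below 0.1 N and contact force between the fingers and strip_e below 0.1 N); the robot touches nothing.
It fails at once if a bystander (screwdriver, tape roll, spanner, tape measure) is pushed more than 4 cm from its place (distance of any of driver_stub, tape_black, spanner, tape_measure from where it was at the start of the episode above 0.04 m).
Of strip_c, strip_a, strip_d, strip_b, strip_e only 3 to 4 are there at a start; the rules pass over those that are not, and their reading is None.
At some moment in a run one of strip_a, strip_b, strip_c, strip_d, strip_e may be knocked a few centimetres aside while the robot is not near it.
Once in a run the grip may slacken for a moment while it holds something.
It also fails if it takes over 210 s, if anything falls off the work surface, if the arm or the gripper's body presses on something with over 40 N, if the wrist force passes 120 N, or if a joint passes its speed limit or range.

## Robot

A 7-joint arm with a two-finger parallel gripper is mounted at the origin on a cart in front of the work surface, level with it; the furniture and walls round the work are solid. World frame = base frame: x ahead of the robot, y to its left, z up, the work surface at z = 0. Lengths are in mm, angles in rad, forces in N, time in s.
With the tool pointing down it reaches from about 425 to 875 mm from the base axis. Payload 9.9 kg.
Tool frame: the origin (TCP) lies on the centre line of the jaws, within the pads' length; the fingertips stand 25 mm ahead of it and the grasp point (between the pads) lies 6 mm ahead of it (r.tip_extent is the distance from the TCP to the fingertips, in mm); z points along the fingers, y is the line along which they close (so a half turn about z gives the same grasp; the last joint's range is limited). The gripper opens to 85 mm and grips with 20 to 120 N. Pads are 22 mm wide; open, the fingers measure 114 mm over their backs; the gripper's body (76 mm by 85 mm) begins 54 mm behind the grasp point. The pads swing forward as they close: fully open they stand 13 mm farther back than shut.
Start: joints at [1.219, 0.576, 0.025, 1.437, -0.015, 1.129, -0.057], TCP at [178.617, -650.942, 256.289] pointing down, gripper open.
Joint ranges: [-2.76, 2.76], [-0.34, 2.15], [-1.52, 1.57], [0.19, 2.46], [-1.09, 4.23], [0.17, 1.99], [-2.82, 2.82]. Speed limits (rad/s): [2.22, 2.22, 3.01, 3.01, 3.14, 3.14, 3.14].

## Interface

Orientations are given as a unit quaternion [w, x, y, z].
In Python, from bench import r gives the robot as it stands. The module is installed in compiled form; this text tells all that it offers.
- The arm moves only by the tool play_rows, never from a script. Its argument "targets" is a list of rows, each an object with "fingers": the closure, from -1 (fully open) to 1 (shut), so that 0 is half open; "linear": the shift along the tool's x, y, z scaled (see below), a list of three; "yaw": the turn about the tool's z scaled (see below). In form: [{"fingers": fingers, "linear": [tx, ty, tz], "yaw": yaw}, ...]. A call has exactly 10 rows; each row shifts and turns the commanded pose from where the row before left it, along the tool's axes as they then stand; what a row does not reach is not made up. The controller multiplies each number of a shift by 0.04 m and each number of a turn by 0.12 rad. A row lasts 1/10 s, in which the tool goes at most 50 mm and 8.59 degrees, less where a joint would pass 70% of its speed; a pose out of reach is approached as far as the arm can. A call with a number of a shift or a turn outside -1 to 1 is refused whole. A call with a gripper value outside its range is refused whole. The fingers move at their own pace and stop on an object; "squeeze" is the grip in N (left out, the last holds). Time passes only in rows, so rows that do not move let the fingers close, or fill a call up. It gives the time, the measured TCP pose, the force, the opening and the grip force at its end, in the units of the state.
- r.sense(): the state, without advancing time (a new reading comes with each control period).
- r.read_camera(name): name is "scene" or "top" or "wrist"; returns the picture (400x640x3 uint8, red, green, blue); there is no depth.
- r.camera_model(name): a dict with "K" (3x3 intrinsics, pixels), "world_from_camera" (4x4, takes a point from camera to world coordinates). Camera axes: x right, y down, z forward; pixel columns grow to the right and rows downward; lengths in mm; the calibration is good to about 2 mm. The wrist camera is an equidistant fisheye: a pixel r from the principal point sees the ray r / f radians off the axis. A picture is of the moment at which its call begins: read the wrist's pose just before it. camera_model takes no time and is no camera call; for the wrist camera it gives the pose at the moment of the call.
- r.job_done(): hands the job in; it is judged then, once.
The state is a dict: "time_s": time; "qpos": joint angles; "dq": joint speeds; "joint_torque": joint torques, N m; "ee_pos": TCP position; "ee_rot": TCP orientation; "wrist_force": force on the tool from outside, world axes, zero at the start; "ft_torque": the same for the moment, N m; "opening": opening from 0.0 (shut) to 1.0 (fully open); "grasp_force": force on a finger pad.
Only numpy, scipy, OpenCV 4.12 (cv2) and the standard library are available. Lean on these libraries where they do the work, as an engineer would, in place of code of your own. Each camera call takes 0.05 s, during which the arm holds its last target. There are 200 camera calls.

## Working session

There is one attempt and no reset: what is moved stays moved. The work goes in short steps, Python scripts to look and compute and a tool call to move; the robot and the scene stay as the last step left them, time stands still between calls to the robot, and variables do not carry over. Pictures are saved under pics/ and viewed, at most 14 in all, crops included, and the job is handed in when it is done.

Besides the shell and the picture viewer there is one more tool, called after ">>>" by a JSON object that holds its "op" and its "data". play_rows: Moves the arm, as the interface text tells. Its arguments: {"type":"object","properties":{"targets":{"type":"array","items":{"type":"object","properties":{"fingers":{"type":"number"},"linear":{"type":"array","items":{"type":"number"}},"yaw":{"type":"number"}}}},"squeeze":{"type":"number"}},"required":["targets"]}

```bash
mkdir -p pics
cat > h.py <<'E'
import numpy as np, cv2
from bench import r
def rays(name,uv,M=None):
    M=M or r.camera_model(name); K=np.array(M["K"]);T=np.array(M["world_from_camera"])
    uv=np.atleast_2d(np.array(uv,float)); x=(uv[:,0]-K[0,2])/K[0,0]; y=(uv[:,1]-K[1,2])/K[1,1]
    if name=="wrist":
        t=np.hypot(x,y)+1e-12; d=np.c_[x/t*np.sin(t),y/t*np.sin(t),np.cos(t)]
    else: d=np.c_[x,y,np.ones(len(x))]
    return T[:3,3], d@T[:3,:3].T
def onz(name,uv,z,M=None):
    o,d=rays(name,uv,M); return o+d*((z-o[2])/d[:,2])[:,None]
def proj(name,P,M=None):
    M=M or r.camera_model(name); K=np.array(M["K"]);T=np.array(M["world_from_camera"])
    p=(np.atleast_2d(P)-T[:3,3])@T[:3,:3]
    if name=="wrist":
        t=np.arctan2(np.hypot(p[:,0],p[:,1]),p[:,2]); n=np.hypot(p[:,0],p[:,1])+1e-12
        q=np.c_[p[:,0]/n*t,p[:,1]/n*t]
    else: q=p[:,:2]/p[:,2:]
    return q*[K[0,0],K[1,1]]+[K[0,2],K[1,2]]
def save(n,im,s=1): cv2.imwrite("pics/%s.png"%n,cv2.resize(im[:,:,::-1],None,fx=s,fy=s,interpolation=cv2.INTER_CUBIC))
E
python3 - <<'E'
from h import *
np.set_printoptions(precision=2,suppress=True)
print(r.sense())
for n in ["top","scene","wrist"]:
    m=r.camera_model(n); print(n,np.array(m["K"]),np.array(m["world_from_camera"]))
    im=r.read_camera(n); np.save("pics/%s0.npy"%n,im); save(n+"0",im,1.25)
E
```

```text
{'time_s': 0.0, 'qpos': array([ 1.22,  0.58,  0.02,  1.44, -0.01,  1.13, -0.06]), 'dq': array([ 0.,  0., -0., -0., -0., -0.,  0.]), 'joint_torque': array([  0.  , -76.57,   2.25, -28.6 ,   0.02,   0.01,  -0.  ]), 'ee_pos': array([ 178.51, -650.55,  255.47]), 'ee_rot': array([-0.  ,  0.99,  0.13, -0.  ]), 'wrist_force': array([-0.51,  0.6 , -0.12]), 'ft_torque': array([ 0.02, -0.02,  0.04]), 'grasp_force': 0.0, 'opening': 0.9977698056804113}
top [[377.49   0.   321.26]
 [  0.   377.49 192.28]
 [  0.     0.     1.  ]] [[   0.01   -1.      0.05  545.16]
 [  -1.     -0.01    0.01   54.76]
 [  -0.01   -0.05   -1.   1085.36]
 [   0.      0.      0.      1.  ]]
scene [[368.7    0.   313.41]
 [  0.   368.7  208.28]
 [  0.     0.     1.  ]] [[   0.82   -0.37    0.43  157.5 ]
 [  -0.57   -0.55    0.61 -554.88]
 [   0.01   -0.75   -0.66  687.12]
 [   0.      0.      0.      1.  ]]
wrist [[309.71   0.   321.8 ]
 [  0.   309.71 200.6 ]
 [  0.     0.     1.  ]] [[   0.26   -0.91   -0.31  259.2 ]
 [  -0.96   -0.25   -0.08 -629.36]
 [  -0.      0.32   -0.95  373.82]
 [   0.      0.      0.      1.  ]]
```

View pics/top0.png

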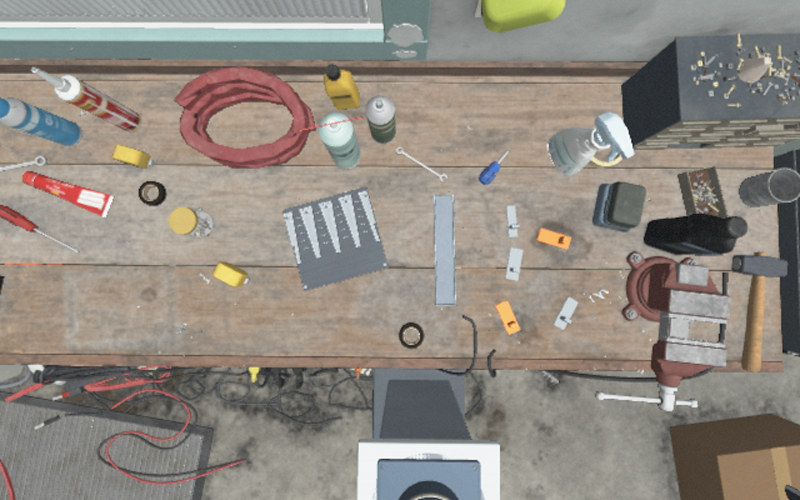

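View pics/scene0.png

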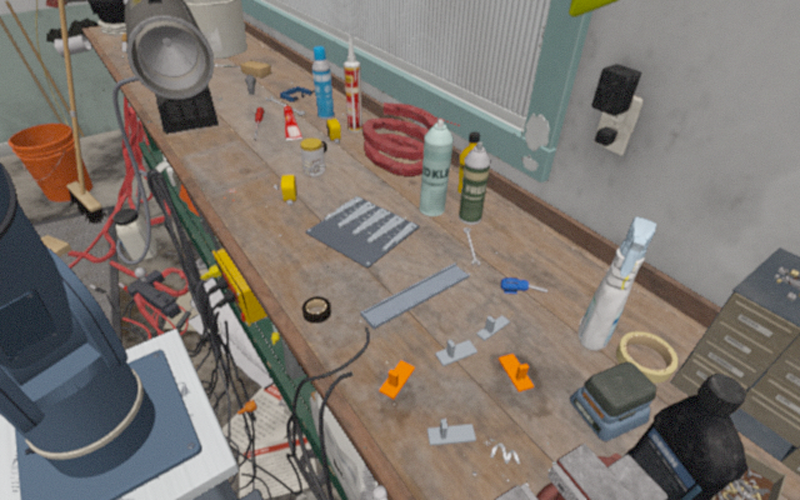

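The top view shows three grey strips (800-px picture) at (513,220), (514,263) and (566,313). There are orange look-alikes at (554,238) and (508,317). The gauge is at (335,240) and the tray at (445,250). The grey ones fit the description because they are steel. I'll confirm in an enlarged crop and measure.

Run:
```python
from h import *
np.set_printoptions(precision=1,suppress=True)
im=np.load("pics/top0.npy")
save("crop1",im[140:280,210:490],2.85)
hsv=cv2.cvtColor(im,cv2.COLOR_RGB2HSV)
for nm,x0,x1,y0,y1 in [("s1",398,420,160,192),("s2",398,422,194,228),("s3",438,468,234,266),("tray",340,370,150,250),("gauge",220,315,145,235)]:
    m=np.zeros(im.shape[:2],np.uint8); sub=hsv[y0:y1,x0:x1]
    rgb=im[y0:y1,x0:x1].astype(int)
    m[y0:y1,x0:x1]=((rgb[...,2]-rgb[...,0])>0)*255
    c=max(cv2.findContours(m,cv2.RETR_EXTERNAL,cv2.CHAIN_APPROX_NONE)[0],key=cv2.contourArea)
    rc=cv2.minAreaRect(c); b=cv2.boxPoints(rc); print(nm,cv2.contourArea(c),rc); print(onz("top",b,5)[:,:2].tolist(), onz("top",[rc[0]],5)[0,:2])
```

```text
s1 158.5 ((410.0411682128906, 176.5352783203125), (25.00305938720703, 9.356972694396973), 85.60128784179688)
[[686.5455210516699, -173.94279378278384], [688.8502342247793, -200.69767125125082], [617.1403807003144, -205.91348632006816], [614.8370189032145, -179.25679170172197]] [ 651.8 -190. ]
s2 221.5 ((410.7283020019531, 210.76588439941406), (10.339889526367188, 25.013408660888672), 8.746162414550781)
[[520.6201945107913, -171.5682348105453], [591.208427915888, -182.57698888045414], [586.9856566281061, -211.71268479841598], [516.4436638806579, -200.607503098861]] [ 553.8 -191.6]
s3 216.0 ((453.2069396972656, 250.7038116455078), (11.891495704650879, 25.139738082885742), 28.610458374023438)
[[418.4832493784529, -279.4595747737938], [481.0259602357546, -314.0362850108662], [465.25128100487393, -343.41507047229436], [402.81921118838926, -308.7890854687317]] [ 441.8 -311.4]
tray 1354.5 ((355.1386413574219, 199.96188354492188), (88.27845764160156, 16.55366325378418), 88.66777801513672)
[[709.4214644887363, -5.596507848696518], [710.9406736964842, -53.210690472286835], [458.41395708933715, -59.99118417885922], [456.8380211379014, -12.985441235174541]] [583.1 -33. ]
gauge 4526.0 ((267.69000244140625, 190.44642639160156), (67.56890106201172, 69.8886489868164), 74.24882507324219)
[[673.4112593293567, 342.6901516702868], [730.1437067966978, 149.42521592284845], [543.2488536524809, 94.3545444565575], [487.31154084507517, 285.79893409922204]] [608.1 218. ]
```

View pics/crop1.png

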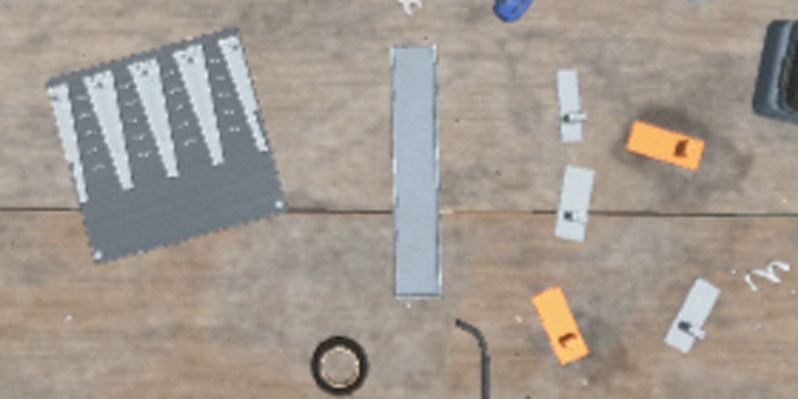

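The crop confirms three grey strips, with tabs at crop (572,117), (570,215) and (690,326), all on the robot side, so the noses point away. The orange ones are decoys. Moving to hover over strip 1.

>>> {"op": "play_rows", "data": {"targets": [{"fingers":-0.2,"linear":[0,0,-0.8],"yaw":0},{"fingers":-0.2,"linear":[0.3,-0.3,-0.8],"yaw":0},{"fingers":-0.2,"linear":[0.6,-0.5,-0.8],"yaw":0},{"fingers":-0.2,"linear":[0.75,-0.45,0],"yaw":0},{"fingers":-0.2,"linear":[0.75,-0.45,0],"yaw":0},{"fingers":-0.2,"linear":[0.75,-0.45,0],"yaw":0},{"fingers":-0.2,"linear":[0.75,-0.45,0],"yaw":0},{"fingers":-0.2,"linear":[0.75,-0.45,0],"yaw":0},{"fingers":-0.2,"linear":[0.75,-0.45,0],"yaw":0},{"fingers":-0.2,"linear":[0.75,-0.45,0],"yaw":0}]}}

```text
time_s: 1.15
ee_pos: [374.8, -432.3, 352.2]
ee_rot: [-0.0, 0.991, 0.133, -0.0]
wrist_force: [0.2, -0.7, -0.2]
opening: 0.601
grasp_force: 0.0
```

>>> {"op": "play_rows", "data": {"targets": [{"fingers":-0.2,"linear":[0.75,-0.4,0],"yaw":0},{"fingers":-0.2,"linear":[0.75,-0.4,0],"yaw":0},{"fingers":-0.2,"linear":[0.75,-0.4,0.5],"yaw":0},{"fingers":-0.2,"linear":[0.75,-0.4,0.5],"yaw":0},{"fingers":-0.2,"linear":[0.75,-0.4,0.5],"yaw":0},{"fingers":-0.2,"linear":[0.75,-0.4,0.5],"yaw":0},{"fingers":-0.2,"linear":[0.75,-0.4,0.5],"yaw":0},{"fingers":-0.2,"linear":[0.75,-0.4,0.5],"yaw":0},{"fingers":-0.2,"linear":[0.75,-0.4,0.5],"yaw":0},{"fingers":-0.2,"linear":[0.4,-0.4,0.5],"yaw":0}]}}

```text
time_s: 2.15
ee_pos: [609.4, -201.3, 191.0]
ee_rot: [-0.0, 0.991, 0.134, 0.0]
wrist_force: [0.8, 0.5, -0.3]
opening: 0.595
grasp_force: 0.0
```

>>> {"op": "play_rows", "data": {"targets": [{"fingers":-0.2,"linear":[0,0,0.5],"yaw":-1},{"fingers":-0.2,"linear":[0,0,0.3],"yaw":-1},{"fingers":-0.2,"linear":[0,0,0],"yaw":-1},{"fingers":-0.2,"linear":[0,0,0],"yaw":-1},{"fingers":-0.2,"linear":[0,0,0],"yaw":-1},{"fingers":-0.2,"linear":[0,0,0],"yaw":-1},{"fingers":-0.2,"linear":[0,0,0],"yaw":-1},{"fingers":-0.2,"linear":[0,0,0],"yaw":-1},{"fingers":-0.2,"linear":[0,0,0],"yaw":-1},{"fingers":-0.2,"linear":[0,0,0],"yaw":-1}]}}

```text
time_s: 3.15
ee_pos: [607.3, -203.6, 160.0]
ee_rot: [-0.0, 0.741, 0.672, -0.0]
wrist_force: [-0.3, 0.1, -0.1]
opening: 0.6
grasp_force: 0.0
```

```bash
cat >> h.py <<'E'
def look(n,s=1.25):
    M=r.camera_model("wrist"); im=r.read_camera("wrist"); np.savez("pics/%s.npz"%n,im=im,K=M["K"],T=M["world_from_camera"]); save(n,im,s); return im,M
def load(n):
    d=np.load("pics/%s.npz"%n); return d["im"],{"K":d["K"],"world_from_camera":d["T"]}
def tyaw():
    q=r.sense()["ee_rot"]; return 2*np.arctan2(q[2],q[1])
E
python3 -c "
from h import *
look('w1'); print(tyaw())"
```

```text
1.479496317024343
```

View pics/w1.png

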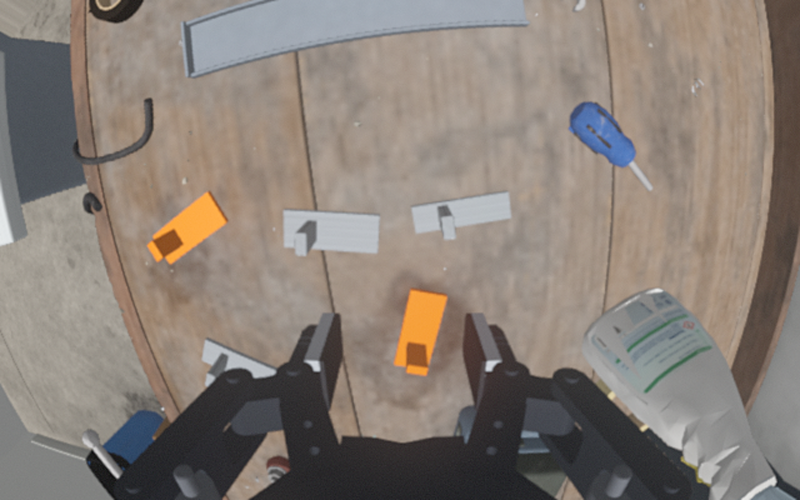

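Wrist view: strip 1 is at (460,212), strip 2 at (330,230) and strip 3 at (235,360). The orange decoys are at (420,330) and (188,228). Measuring the plates on the z=5 plane.

```bash
cat >> h.py <<'E'
def strip(im,M,c,yaw,z=5,tol=18,half=55,name="wrist",dbg=None):
    """plate centre, yaw and width: rectified patch (0.5 mm/px) in the plane z"""
    c=np.array(c,float)
    for _ in range(3):
        u=np.array([np.cos(yaw),np.sin(yaw)]); v=np.array([-u[1],u[0]])
        s=np.arange(-half,half,.5); t=np.arange(-28,28,.5); S,T=np.meshgrid(s,t)
        P=np.c_[(c+S.reshape(-1,1)*u+T.reshape(-1,1)*v),np.full(S.size,z)]
        q=proj(name,P,M).astype(np.float32).reshape(S.shape+(2,))
        w=cv2.remap(im,q[...,0],q[...,1],cv2.INTER_LINEAR).astype(int)
        m=((w[...,2]-w[...,0]>-4)&(w.sum(2)>330)).astype(np.uint8)
        m=cv2.morphologyEx(m,cv2.MORPH_OPEN,np.ones((5,5)))
        n,l,st,ce=cv2.connectedComponentsWithStats(m); k=1+np.argmax(st[1:,4]); m=l==k
        if dbg: cv2.imwrite("pics/%s.png"%dbg,cv2.resize(np.hstack([w.astype(np.uint8)[...,::-1],np.dstack([m*255]*3).astype(np.uint8)]),None,fx=1.5,fy=1.5))
        cols=np.where(m.sum(0)>24)[0]; a,b=s[cols[0]],s[cols[-1]]
        sel=[j for j in cols if (a+b)/2+5<s[j]<b-3]
        lo=np.array([t[np.where(m[:,j])[0][0]] for j in sel]); hi=np.array([t[np.where(m[:,j])[0][-1]] for j in sel])
        p=np.polyfit(s[sel],(lo+hi)/2,1); mid=b-36
        c=c+u*mid+v*np.polyval(p,mid); yaw+=np.arctan(p[0])
    return c,yaw,np.median(hi-lo)+.5,b-a+.5
E
python3 - <<'E'
from h import *
np.set_printoptions(precision=1,suppress=True)
im,M=load("w1")
for n,c,y in [("s1",(651.8,-190),.073),("s2",(553.8,-191.6),-.155),("s3",(441.8,-311),-.505)]:
    print(n,strip(im,M,c,y,dbg="d"+n))
print(proj("wrist",[[607,-203,141-6],[607,-203,5]],M))
E
```

```text
s1 (array([ 652.2, -188.4]), np.float64(0.07931317908066725), np.float64(20.5), np.float64(72.0))
s2 (array([ 554.1, -193. ]), np.float64(-0.17000662210893963), np.float64(29.5), np.float64(72.0))
s3 (array([ 442.8, -300.9]), np.float64(-0.5828503980347824), np.float64(16.5), np.float64(66.5))
[[320.6 260. ]
 [321.3 189.2]]
```

```bash
cat >> h.py <<'E'
def plan(x,y,z,psi):
    """yaw units, then tool shift in row units after the turn"""
    st=r.sense(); p=st["ee_pos"]; d=np.array([x,y,z])-p; dy=-(psi-tyaw())/0.12
    c,s=np.cos(psi),np.sin(psi)
    t=np.array([c*d[0]+s*d[1], s*d[0]-c*d[1], -d[2]])/40
    c0,s0=np.cos(tyaw()),np.sin(tyaw())
    t0=np.array([c0*d[0]+s0*d[1], s0*d[0]-c0*d[1], -d[2]])/40
    print("at",p.round(1),round(tyaw(),3),"yaw",round(dy,2),"lin after turn",t.round(2),"before turn",t0.round(2))
E
python3 -c "
from h import *
plan(638.2,-189.5,36,1.65)"
```

```text
at [ 607.2 -203.8  159.9] 1.479 yaw -1.42 lin after turn [0.3 0.8 3.1] before turn [0.43 0.74 3.1 ]
```

>>> {"op": "play_rows", "data": {"targets": [{"fingers":-0.2,"linear":[0,0,0],"yaw":-0.71},{"fingers":-0.2,"linear":[0,0,0],"yaw":-0.71},{"fingers":-0.2,"linear":[0.15,0.4,0],"yaw":0},{"fingers":-0.2,"linear":[0.15,0.4,0],"yaw":0},{"fingers":-0.2,"linear":[0,0,0.7],"yaw":0},{"fingers":-0.2,"linear":[0,0,0.7],"yaw":0},{"fingers":-0.2,"linear":[0,0,0.7],"yaw":0},{"fingers":-0.2,"linear":[0,0,0.6],"yaw":0},{"fingers":-0.2,"linear":[0,0,0.4],"yaw":0},{"fingers":-0.2,"linear":[0,0,0],"yaw":0}]}}

```text
time_s: 4.2
ee_pos: [637.2, -189.1, 34.0]
ee_rot: [-0.002, 0.683, 0.73, -0.001]
wrist_force: [-0.7, -0.7, 0.0]
opening: 0.603
grasp_force: 0.0
```

>>> {"op": "play_rows", "data": {"squeeze": 60, "targets": [{"fingers":1,"linear":[0,0,0],"yaw":0},{"fingers":1,"linear":[0,0,0],"yaw":0},{"fingers":1,"linear":[0,0,0],"yaw":0},{"fingers":1,"linear":[0,0,0],"yaw":0},{"fingers":1,"linear":[0,0,0],"yaw":0},{"fingers":1,"linear":[0,0,0],"yaw":0},{"fingers":1,"linear":[0,0,0],"yaw":0},{"fingers":1,"linear":[0,0,0],"yaw":0},{"fingers":1,"linear":[0,0,0],"yaw":0},{"fingers":1,"linear":[0,0,0],"yaw":0}]}}

```text
time_s: 5.2
ee_pos: [639.4, -189.6, 37.8]
ee_rot: [0.001, 0.683, 0.73, 0.001]
wrist_force: [0.1, 0.7, 6.5]
opening: 0.075
grasp_force: 59.5
```

>>> {"op": "play_rows", "data": {"targets": [{"fingers":1,"linear":[0,0,-0.5],"yaw":0},{"fingers":1,"linear":[0,0,-0.6],"yaw":0},{"fingers":1,"linear":[0,0,-0.6],"yaw":0},{"fingers":1,"linear":[0,0,-0.6],"yaw":0},{"fingers":1,"linear":[0,0,-0.6],"yaw":0},{"fingers":1,"linear":[0,0,-0.6],"yaw":0},{"fingers":1,"linear":[0,0,0],"yaw":0},{"fingers":1,"linear":[0,0,0],"yaw":0},{"fingers":1,"linear":[0,0,0],"yaw":0},{"fingers":1,"linear":[0,0,0],"yaw":0}]}}

```text
time_s: 6.2
ee_pos: [638.0, -189.4, 175.1]
ee_rot: [-0.001, 0.683, 0.731, -0.001]
wrist_force: [-0.3, 0.2, -0.8]
opening: 0.086
grasp_force: 58.7
```

```bash
python3 -c "
from h import *
look('w2'); s=r.sense(); print(s['ee_pos'],tyaw())"
```

```text
[ 638.11989138 -189.33005826  175.23904834] 1.6383021314507844
```

View pics/w2.png

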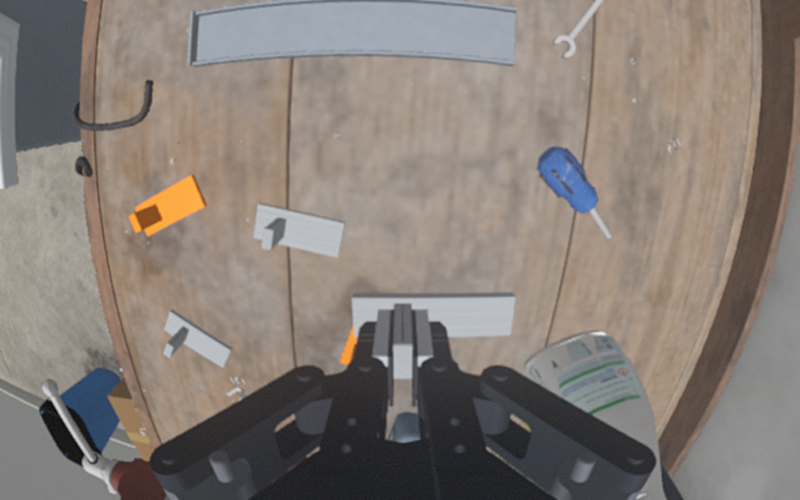

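```bash
python3 -c "
from h import *
im,M=load('w2'); p=r.sense()['ee_pos'];y=tyaw()-np.pi/2
u=np.array([np.cos(y),np.sin(y)])
c,yy,w,L=strip(im,M,p[:2]+14*u,y,z=p[2]-37.5+5,dbg='d2'); d=c-p[:2]
print('centre along/across',d@u,d@[-u[1],u[0]],'yaw diff',yy-y,w,L)
plan(513,214,175,1.86)"
```

```text
centre along/across 13.500108326063476 0.6015869718621731 yaw diff -0.006782040180633407 21.0 72.0
at [ 638.1 -189.3  175.2] 1.638 yaw -1.85 lin after turn [ 1.056e+01 -1.200e-01  1.000e-02] before turn [ 1.027e+01 -2.440e+00  1.000e-02]
```

View pics/d2.png

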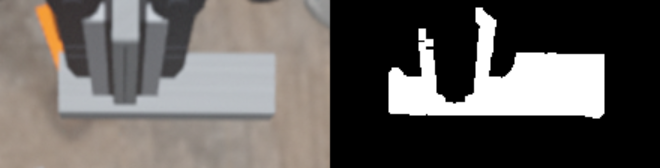

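>>> {"op": "play_rows", "data": {"targets": [{"fingers":1,"linear":[0,0,0],"yaw":-0.92},{"fingers":1,"linear":[0.4,0,0],"yaw":-0.93},{"fingers":1,"linear":[0.8,0,0],"yaw":0},{"fingers":1,"linear":[0.8,0,0],"yaw":0},{"fingers":1,"linear":[0.8,0,0],"yaw":0},{"fingers":1,"linear":[0.8,0,0],"yaw":0},{"fingers":1,"linear":[0.8,0,0],"yaw":0},{"fingers":1,"linear":[0.8,0,0],"yaw":0},{"fingers":1,"linear":[0.8,0,0],"yaw":0},{"fingers":1,"linear":[0.8,0,0],"yaw":0}]}}

```text
time_s: 7.25
ee_pos: [562.1, 72.8, 175.8]
ee_rot: [-0.0, 0.598, 0.802, -0.0]
wrist_force: [0.5, 0.2, -1.6]
opening: 0.079
grasp_force: 58.6
```

>>> {"op": "play_rows", "data": {"targets": [{"fingers":1,"linear":[0.8,0,0],"yaw":0},{"fingers":1,"linear":[0.8,0,0],"yaw":0},{"fingers":1,"linear":[0.8,0,0],"yaw":0},{"fingers":1,"linear":[0.8,0,0],"yaw":0},{"fingers":1,"linear":[0.5,-0.1,0],"yaw":0},{"fingers":1,"linear":[0,0,0],"yaw":0},{"fingers":1,"linear":[0,0,0],"yaw":0},{"fingers":1,"linear":[0,0,0],"yaw":0},{"fingers":1,"linear":[0,0,0],"yaw":0},{"fingers":1,"linear":[0,0,0],"yaw":0}]}}

```text
time_s: 8.25
ee_pos: [517.0, 211.6, 176.2]
ee_rot: [0.0, 0.598, 0.801, -0.0]
wrist_force: [0.1, 0.0, -1.2]
opening: 0.079
grasp_force: 62.5
```

```bash
python3 -c "
from h import *
look('w3'); s=r.sense(); print(s['ee_pos'],tyaw(),s['opening'],s['grasp_force'])"
```

```text
[516.97264937 211.75141043 176.24418112] 1.859018913256423 0.07852811009053097 62.52570033073425
```

View pics/w3.png

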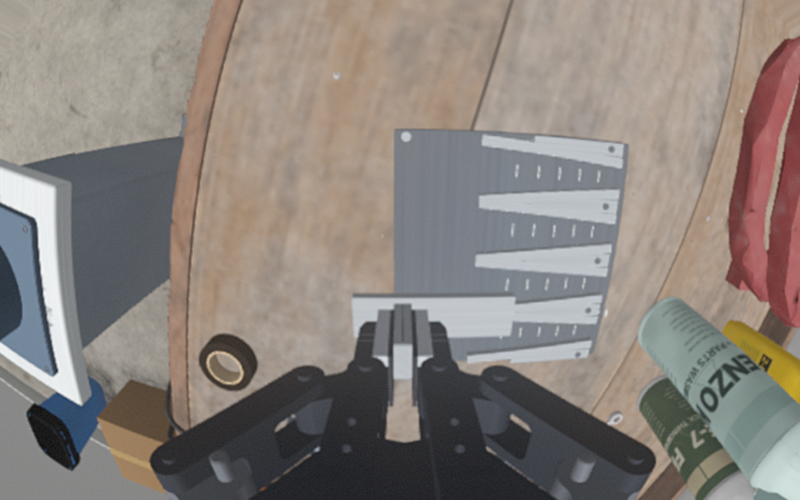

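The gauge view shows the bars at (550,205), (545,258) and (555,310), with the mouths around column 478. Now the gauge frame from the bars' centre lines at z=13.

Run:
```python
from h import *
np.set_printoptions(precision=3,suppress=True)
im,M=load("w3"); o=np.array([576.4,208.5]); a=.29
for it in range(3):
    u=np.array([np.cos(a),np.sin(a)]); v=np.array([-u[1],u[0]])
    s=np.arange(-20,140,.5); t=np.arange(-100,100,.5); S,T=np.meshgrid(s,t)
    P=np.c_[o+S.reshape(-1,1)*u+T.reshape(-1,1)*v,np.full(S.size,13.)]
    q=proj("wrist",P,M).astype(np.float32).reshape(S.shape+(2,))
    w=cv2.remap(im,q[...,0],q[...,1],cv2.INTER_LINEAR).astype(int)
    m=(w.sum(2)>450)&(w[...,2]-w[...,0]>-10)
    res=[]
    for y0 in (0,47,-47):
        b=m&(abs(T-y0)<20)
        mm=cv2.morphologyEx(b.astype(np.uint8),cv2.MORPH_OPEN,np.ones((7,7)))
        n,l,st,ce=cv2.connectedComponentsWithStats(mm); b=l==1+np.argmax(st[1:,4])
        cs=np.where(b.sum(0)>8)[0]; xs=s[cs[0]],s[cs[-1]]
        sel=[j for j in cs if s[j]>xs[0]+25 and s[j]<xs[1]-8]
        mid=[(t[np.where(b[:,j])[0][0]]+t[np.where(b[:,j])[0][-1]])/2 for j in sel]; wd=[b[:,j].sum()/2 for j in sel]
        p=np.polyfit(s[sel],mid,1); pw=np.polyfit(s[sel],wd,1); res.append((y0,xs,p,pw)); 
        print(it,y0,xs,p,pw)
    k=np.mean([x[2][0] for x in res[:2]]); x0=np.mean([x[1][0] for x in res[:2]]); y0=np.mean([np.polyval(x[2],0)-x[0] for x in res[:2]])
    o=o+u*x0+v*y0; a+=np.arctan(k); print("origin",o,"yaw",a)
cv2.imwrite("pics/g.png",w[...,::-1].astype(np.uint8)*1)
```

```text
0 0 (np.float64(0.5), np.float64(121.5)) [-0.006 -1.76 ] [ 0.155 11.086]
0 47 (np.float64(1.0), np.float64(122.0)) [-0.007 45.431] [ 0.156 10.875]
0 -47 (np.float64(-20.0), np.float64(121.0)) [  0.007 -49.911] [-0.075 30.549]
origin [577.595 207.12 ] yaw 0.2832138301036245
1 0 (np.float64(0.0), np.float64(120.5)) [ 0.001 -0.118] [ 0.155 11.164]
1 47 (np.float64(0.0), np.float64(120.5)) [-0.001 47.093] [ 0.154 11.119]
1 -47 (np.float64(-20.0), np.float64(120.5)) [  0.023 -49.044] [-0.097 32.462]
origin [577.598 207.108] yaw 0.2833129217630855
2 0 (np.float64(0.0), np.float64(120.5)) [ 0.001 -0.111] [ 0.155 11.154]
2 47 (np.float64(0.0), np.float64(120.5)) [-0.001 47.117] [ 0.154 11.093]
2 -47 (np.float64(-20.0), np.float64(120.5)) [  0.023 -49.044] [-0.097 32.463]
origin [577.597 207.11 ] yaw 0.2832724878099767
```

View pics/g.png

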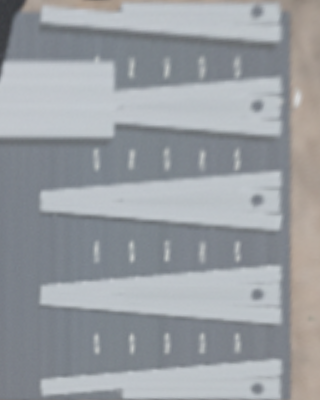

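```bash
cat >> h.py <<'E'
GO=np.array([577.6,207.1]); GA=.2833
def g2w(x,y): c,s=np.cos(GA),np.sin(GA); return GO+[c*x-s*y,s*x+c*y]
def w2g(p): c,s=np.cos(GA),np.sin(GA); d=np.array(p)[:2]-GO; return np.array([c*d[0]+s*d[1],-s*d[0]+c*d[1]])
E
python3 -c "
from h import *
plan(*g2w(-60,22.9),44.5,1.857)"
```

```text
at [517.  211.8 176.2] 1.859 yaw 0.02 lin after turn [ 0.04 -0.08  3.29] before turn [ 0.04 -0.08  3.29]
```

>>> {"op": "play_rows", "data": {"targets": [{"fingers":1,"linear":[0.04,-0.08,0.5],"yaw":0.02},{"fingers":1,"linear":[0,0,0.6],"yaw":0},{"fingers":1,"linear":[0,0,0.6],"yaw":0},{"fingers":1,"linear":[0,0,0.6],"yaw":0},{"fingers":1,"linear":[0,0,0.5],"yaw":0},{"fingers":1,"linear":[0,0,0.3],"yaw":0},{"fingers":1,"linear":[0,0,0.19],"yaw":0},{"fingers":1,"linear":[0,0,0],"yaw":0},{"fingers":1,"linear":[0,0,0],"yaw":0},{"fingers":1,"linear":[0,0,0],"yaw":0}]}}

```text
time_s: 9.3
ee_pos: [513.6, 213.2, 45.2]
ee_rot: [0.0, 0.599, 0.801, 0.0]
wrist_force: [0.1, 0.2, -0.5]
opening: 0.078
grasp_force: 62.8
```

```bash
python3 -c "
from h import *
s=r.sense(); print(s['ee_pos'],tyaw(),s['wrist_force'],w2g(s['ee_pos']))"
```

```text
[513.56204648 213.19954642  45.24793021] 1.857592704772767 [ 0.10961405  0.18416813 -0.52846419] [-59.78030806  23.75665645]
```

>>> {"op": "play_rows", "data": {"targets": [{"fingers":1,"linear":[-0.02,0.2,0.02],"yaw":0},{"fingers":1,"linear":[0,0.3,0],"yaw":0},{"fingers":1,"linear":[0,0.3,0],"yaw":0},{"fingers":1,"linear":[0,0.3,0],"yaw":0},{"fingers":1,"linear":[0,0.3,0],"yaw":0},{"fingers":1,"linear":[0,0.3,0],"yaw":0},{"fingers":1,"linear":[0,0.3,0],"yaw":0},{"fingers":1,"linear":[0,0.3,0],"yaw":0},{"fingers":1,"linear":[0,0.2,0],"yaw":0},{"fingers":1,"linear":[0,0,0],"yaw":0}]}}

```text
time_s: 10.3
ee_pos: [610.5, 240.8, 43.9]
ee_rot: [0.0, 0.599, 0.801, 0.0]
wrist_force: [-0.1, 0.3, -1.2]
opening: 0.076
grasp_force: 62.8
```

>>> {"op": "play_rows", "data": {"targets": [{"fingers":1,"linear":[0,0.1,0],"yaw":0},{"fingers":1,"linear":[0,0.1,0],"yaw":0},{"fingers":1,"linear":[0,0.1,0],"yaw":0},{"fingers":1,"linear":[0,0.1,0],"yaw":0},{"fingers":1,"linear":[0,0.1,0],"yaw":0},{"fingers":1,"linear":[0,0.1,0],"yaw":0},{"fingers":1,"linear":[0,0,0],"yaw":0},{"fingers":1,"linear":[0,0,0],"yaw":0},{"fingers":1,"linear":[0,0,0],"yaw":0},{"fingers":1,"linear":[0,0,0],"yaw":0}]}}

```text
time_s: 11.3
ee_pos: [627.2, 246.2, 44.0]
ee_rot: [-0.002, 0.598, 0.801, -0.004]
wrist_force: [-21.3, -6.4, 18.1]
opening: 0.08
grasp_force: 65.5
```

```bash
python3 -c "
from h import *
s=r.sense(); print(s['ee_pos'],tyaw(),s['wrist_force'],w2g(s['ee_pos']))"
```

```text
[627.21686596 246.22648923  43.96887794] 1.8591045540011244 [-21.28030358  -6.44875575  18.13698779] [58.57590623 23.69765298]
```

>>> {"op": "play_rows", "data": {"targets": [{"fingers":0.4,"linear":[0,0,0],"yaw":0},{"fingers":0.2,"linear":[0,-0.1,0],"yaw":0},{"fingers":0,"linear":[0,-0.1,0],"yaw":0},{"fingers":0,"linear":[0,0,-0.2],"yaw":0},{"fingers":0,"linear":[0,0,-0.5],"yaw":0},{"fingers":0,"linear":[0,0,-0.7],"yaw":0},{"fingers":0,"linear":[0,0,-0.7],"yaw":0},{"fingers":0,"linear":[0,0,-0.7],"yaw":0},{"fingers":0,"linear":[0,0,-0.5],"yaw":0},{"fingers":0,"linear":[0,0,0],"yaw":0}]}}

```text
time_s: 12.3
ee_pos: [626.2, 246.1, 179.9]
ee_rot: [0.001, 0.599, 0.801, 0.003]
wrist_force: [0.0, 0.2, -0.7]
opening: 0.501
grasp_force: 0.0
```

```bash
python3 -c "
from h import *
look('w4'); s=r.sense(); print(s['ee_pos'],tyaw())
im,M=load('w4')
c,y,w,L=strip(im,M,g2w(66,23.5),GA,z=11,dbg='d4'); print(w2g(c),y-GA,w,L)
plan(600,150,185,1.75)"
```

```text
[625.43403455 245.55506667 177.89840244] 1.8576408060887126
[92.   22.75] 0.0 56.0 91.5
at [625.4 245.6 177.9] 1.858 yaw 0.9 lin after turn [-2.24 -1.05 -0.18] before turn [-2.11 -1.29 -0.18]
```

View pics/w4.png

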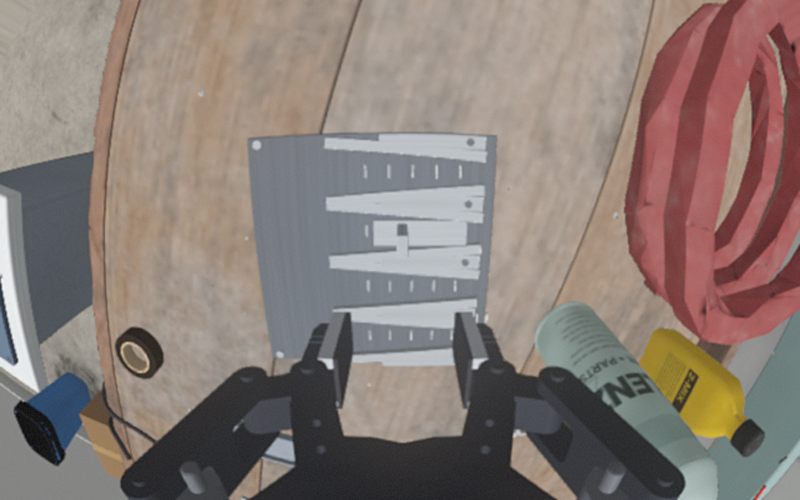

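The strip lies in slot 3, flat, tail at (373,233) and nose at (468,234). Getting its stop position and the move to strip 2.

```bash
python3 -c "
from h import *
im,M=load('w4')
for q in ([373,233],[468,234]): print(w2g(onz('wrist',np.array(q)/1.25,11,M)[0]))
plan(545,-180,185,1.401)"
```

```text
[35.85026429 23.2324878 ]
[109.82357993  22.62812311]
at [625.4 245.6 177.9] 1.858 yaw 3.81 lin after turn [-10.83  -0.18  -0.18] before turn [-9.64 -4.94 -0.18]
```

>>> {"op": "play_rows", "data": {"targets": [{"fingers":-0.1,"linear":[0,0,0],"yaw":0.95},{"fingers":-0.1,"linear":[0,0,0],"yaw":0.95},{"fingers":-0.1,"linear":[0,0,0],"yaw":0.95},{"fingers":-0.1,"linear":[0,0,0],"yaw":0.96},{"fingers":-0.1,"linear":[-0.5,0,0],"yaw":0},{"fingers":-0.1,"linear":[-0.8,0,0],"yaw":0},{"fingers":-0.1,"linear":[-0.8,0,0],"yaw":0},{"fingers":-0.1,"linear":[-0.8,0,0],"yaw":0},{"fingers":-0.1,"linear":[-0.8,0,0],"yaw":0},{"fingers":-0.1,"linear":[-0.8,0,0],"yaw":0}]}}

```text
time_s: 13.35
ee_pos: [593.1, 65.1, 175.2]
ee_rot: [-0.0, 0.764, 0.645, -0.001]
wrist_force: [0.2, 0.1, 0.5]
opening: 0.548
grasp_force: 0.0
```

>>> {"op": "play_rows", "data": {"targets": [{"fingers":-0.1,"linear":[-0.8,0,0],"yaw":0},{"fingers":-0.1,"linear":[-0.8,-0.1,0],"yaw":0},{"fingers":-0.1,"linear":[-0.8,-0.1,0],"yaw":0},{"fingers":-0.1,"linear":[-0.8,0,0],"yaw":0},{"fingers":-0.1,"linear":[-0.8,0,0],"yaw":0},{"fingers":-0.1,"linear":[-0.8,0,0],"yaw":0},{"fingers":-0.1,"linear":[-0.8,0,0],"yaw":0},{"fingers":-0.1,"linear":[-0.7,0,0],"yaw":0},{"fingers":-0.1,"linear":[0,0,0],"yaw":0},{"fingers":-0.1,"linear":[0,0,0],"yaw":0}]}}

```text
time_s: 14.35
ee_pos: [542.5, -180.4, 175.3]
ee_rot: [-0.0, 0.765, 0.644, -0.0]
wrist_force: [0.4, 1.4, -1.1]
opening: 0.552
grasp_force: 0.0
```

```bash
cat >> h.py <<'E'
def chk(n,c,yaw):
    im,M=look(n); c,y,w,L=strip(im,M,c,yaw,dbg='d'+n); print("strip",c.round(1),round(y,3),w,L)
    u=np.array([np.cos(y),np.sin(y)]); plan(*(c-14*u),36.5,y+np.pi/2)
E
python3 -c "
from h import *
chk('w5',(554.1,-193),-.17)"
```

```text
strip [ 554.1 -193. ] -0.163 29.5 72.0
at [ 543.  -179.2  175.5] 1.401 yaw -0.05 lin after turn [-0.29 -0.02  3.47] before turn [-0.29 -0.02  3.47]
```

>>> {"op": "play_rows", "data": {"targets": [{"fingers":-0.1,"linear":[-0.29,-0.02,0],"yaw":-0.05},{"fingers":-0.1,"linear":[0,0,0.5],"yaw":0},{"fingers":-0.1,"linear":[0,0,0.7],"yaw":0},{"fingers":-0.1,"linear":[0,0,0.7],"yaw":0},{"fingers":-0.1,"linear":[0,0,0.7],"yaw":0},{"fingers":-0.1,"linear":[0,0,0.5],"yaw":0},{"fingers":-0.1,"linear":[0,0,0.35],"yaw":0},{"fingers":-0.1,"linear":[0,0,0],"yaw":0},{"fingers":-0.1,"linear":[0,0,0],"yaw":0},{"fingers":1,"linear":[0,0,0],"yaw":0}]}}

```text
time_s: 15.4
ee_pos: [541.5, -190.7, 39.0]
ee_rot: [0.001, 0.763, 0.647, 0.0]
wrist_force: [0.4, -0.0, 0.4]
opening: 0.397
grasp_force: 0.0
```

>>> {"op": "play_rows", "data": {"targets": [{"fingers":1,"linear":[0,0,0],"yaw":0},{"fingers":1,"linear":[0,0,0],"yaw":0},{"fingers":1,"linear":[0,0,0],"yaw":0},{"fingers":1,"linear":[0,0,0],"yaw":0},{"fingers":1,"linear":[0,0,0],"yaw":0},{"fingers":1,"linear":[0,0,0],"yaw":0},{"fingers":1,"linear":[0,0,-0.4],"yaw":0},{"fingers":1,"linear":[0,0,-0.7],"yaw":0},{"fingers":1,"linear":[0,0,-0.7],"yaw":0},{"fingers":1,"linear":[0,0,-0.7],"yaw":0}]}}

```text
time_s: 16.4
ee_pos: [540.6, -190.5, 139.2]
ee_rot: [-0.0, 0.763, 0.647, 0.0]
wrist_force: [0.4, -0.5, -1.3]
opening: 0.082
grasp_force: 58.5
```

```bash
cat >> h.py <<'E'
def held(n,D=37.5):
    im,M=look(n); s=r.sense(); p=s['ee_pos'];y=tyaw()-np.pi/2
    u=np.array([np.cos(y),np.sin(y)])
    c,yy,w,L=strip(im,M,p[:2]+14*u,y,z=p[2]-D+5,dbg='d'+n); d=c-p[:2]
    print('centre along/across',d@u,d@[-u[1],u[0]],'yaw diff',yy-y,w,L,"grip",s["grasp_force"],s["opening"])
E
python3 -c "
from h import *
held('w6'); plan(*g2w(-62,-23.5),150,GA+np.pi/2)"
```

```text
centre along/across 9.514508260377491 4.659491098197315 yaw diff -0.05674248226757128 29.5 69.0 grip 58.71039390563965 0.0818009708186339
at [ 542.7 -190.9  143.6] 1.407 yaw -3.73 lin after turn [ 8.72  2.07 -0.16] before turn [ 8.76 -1.91 -0.16]
```

>>> {"op": "play_rows", "data": {"targets": [{"fingers":1,"linear":[0,0,0],"yaw":-0.93},{"fingers":1,"linear":[0,0,0],"yaw":-0.93},{"fingers":1,"linear":[0,0,0],"yaw":-0.93},{"fingers":1,"linear":[0,0,0],"yaw":-0.94},{"fingers":1,"linear":[0.5,0.1,0],"yaw":0},{"fingers":1,"linear":[0.7,0.17,0],"yaw":0},{"fingers":1,"linear":[0.7,0.17,0],"yaw":0},{"fingers":1,"linear":[0.7,0.17,0],"yaw":0},{"fingers":1,"linear":[0.7,0.17,0],"yaw":0},{"fingers":1,"linear":[0.7,0.17,0],"yaw":0}]}}

```text
time_s: 17.45
ee_pos: [532.4, -25.3, 138.1]
ee_rot: [0.0, 0.6, 0.8, 0.0]
wrist_force: [0.2, 0.5, -1.0]
opening: 0.08
grasp_force: 58.6
```

>>> {"op": "play_rows", "data": {"targets": [{"fingers":1,"linear":[0.7,0.17,0],"yaw":0},{"fingers":1,"linear":[0.7,0.17,0],"yaw":0},{"fingers":1,"linear":[0.7,0.17,0],"yaw":0},{"fingers":1,"linear":[0.7,0.17,0],"yaw":0},{"fingers":1,"linear":[0.7,0.17,0],"yaw":0},{"fingers":1,"linear":[0.7,0.17,0],"yaw":0},{"fingers":1,"linear":[0.5,0.1,0],"yaw":0},{"fingers":1,"linear":[0,0,0],"yaw":0},{"fingers":1,"linear":[0,0,0],"yaw":0},{"fingers":1,"linear":[0,0,0],"yaw":0}]}}

```text
time_s: 18.45
ee_pos: [523.1, 165.4, 137.8]
ee_rot: [0.0, 0.601, 0.799, -0.0]
wrist_force: [-0.4, -0.6, -1.4]
opening: 0.081
grasp_force: 58.6
```

```bash
python3 -c "
from h import *
held('w7'); plan(*g2w(-62,-23.5),45,GA+np.pi/2)"
```

```text
centre along/across 69.2763144650672 12.800626239482225 yaw diff -0.008205533646684415 53.0 105.0 grip 58.60073983669281 0.07703943086115031
at [523.2 165.3 137.8] 1.853 yaw -0.01 lin after turn [0.04 0.05 2.32] before turn [0.04 0.05 2.32]
```

View pics/w7.png

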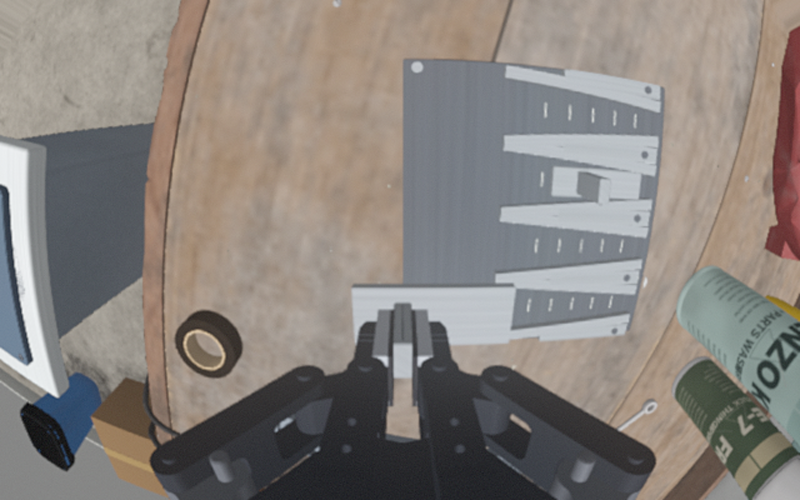

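>>> {"op": "play_rows", "data": {"targets": [{"fingers":1,"linear":[0.04,0.05,0.4],"yaw":0},{"fingers":1,"linear":[0,0,0.6],"yaw":0},{"fingers":1,"linear":[0,0,0.6],"yaw":0},{"fingers":1,"linear":[0,0,0.4],"yaw":0},{"fingers":1,"linear":[0,0,0.22],"yaw":0},{"fingers":1,"linear":[0,0,0.1],"yaw":0},{"fingers":1,"linear":[0,0,0],"yaw":0},{"fingers":1,"linear":[0,0,0],"yaw":0},{"fingers":1,"linear":[0,0,0],"yaw":0},{"fingers":1,"linear":[0,0,0],"yaw":0}]}}

```text
time_s: 19.5
ee_pos: [524.8, 168.7, 45.5]
ee_rot: [0.0, 0.6, 0.8, 0.0]
wrist_force: [0.4, 0.5, -1.2]
opening: 0.078
grasp_force: 58.6
```

```bash
python3 -c "
from h import *
s=r.sense(); print(s['ee_pos'],tyaw(),s['wrist_force'],w2g(s['ee_pos']))"
```

```text
[524.76566044 168.73647277  45.46857696] 1.853902645409564 [ 0.38693958  0.5105615  -1.2485634 ] [-61.45185822 -22.06573769]
```

>>> {"op": "play_rows", "data": {"targets": [{"fingers":1,"linear":[-0.03,0.1,0.02],"yaw":0},{"fingers":1,"linear":[0,0.2,0],"yaw":0},{"fingers":1,"linear":[0,0.2,0],"yaw":0},{"fingers":1,"linear":[0,0.2,0],"yaw":0},{"fingers":1,"linear":[0,0.2,0],"yaw":0},{"fingers":1,"linear":[0,0.2,0],"yaw":0},{"fingers":1,"linear":[0,0.1,0],"yaw":0},{"fingers":1,"linear":[0,0.1,0],"yaw":0},{"fingers":1,"linear":[0,0,0],"yaw":0},{"fingers":1,"linear":[0,0,0],"yaw":0}]}}

```text
time_s: 20.5
ee_pos: [574.6, 182.1, 44.9]
ee_rot: [0.0, 0.6, 0.8, -0.0]
wrist_force: [-3.4, -1.5, 8.7]
opening: 0.075
grasp_force: 59.9
```

>>> {"op": "play_rows", "data": {"targets": [{"fingers":1,"linear":[0,0.1,0],"yaw":0},{"fingers":1,"linear":[0,0.1,0],"yaw":0},{"fingers":1,"linear":[0,0.1,0],"yaw":0},{"fingers":1,"linear":[0,0.1,0],"yaw":0},{"fingers":1,"linear":[0,0.1,0],"yaw":0},{"fingers":1,"linear":[0,0,0],"yaw":0},{"fingers":1,"linear":[0,0,0],"yaw":0},{"fingers":1,"linear":[0,0,0],"yaw":0},{"fingers":1,"linear":[0,0,0],"yaw":0},{"fingers":1,"linear":[0,0,0],"yaw":0}]}}

```text
time_s: 21.5
ee_pos: [587.9, 186.2, 44.9]
ee_rot: [-0.002, 0.6, 0.8, -0.005]
wrist_force: [-27.2, -7.7, 29.5]
opening: 0.085
grasp_force: 63.2
```

```bash
python3 -c "
from h import *
s=r.sense(); print(s['ee_pos'],tyaw(),s['wrist_force'],w2g(s['ee_pos']))"
```

```text
[587.85802446 186.20141204  44.8766348 ] 1.8554558636850669 [-27.1542603   -7.74883399  29.47137035] [  4.00743071 -22.93291398]
```

>>> {"op": "play_rows", "data": {"targets": [{"fingers":0.4,"linear":[0,0,0],"yaw":0},{"fingers":0.2,"linear":[0,-0.1,0],"yaw":0},{"fingers":0,"linear":[0,-0.1,0],"yaw":0},{"fingers":0,"linear":[0,0,-0.2],"yaw":0},{"fingers":0,"linear":[0,0,-0.5],"yaw":0},{"fingers":0,"linear":[0,0,-0.7],"yaw":0},{"fingers":0,"linear":[0,0,-0.7],"yaw":0},{"fingers":0,"linear":[0,0,-0.7],"yaw":0},{"fingers":0,"linear":[0,0,-0.5],"yaw":0},{"fingers":0,"linear":[0,0,0],"yaw":0}]}}

```text
time_s: 22.5
ee_pos: [587.8, 186.4, 179.9]
ee_rot: [0.001, 0.6, 0.8, 0.002]
wrist_force: [0.7, 0.4, -0.0]
opening: 0.495
grasp_force: 0.0
```

```bash
python3 -c "
from h import *
look('w8')
im=r.read_camera('top'); np.save('pics/top1.npy',im)
from h import *
M=r.camera_model('top')
print(strip(im,M,(441.8,-311.4),-.505,name='top',dbg='dt'))
plan(440,-290,180,1.066)"
```

```text
(array([ 442.81365953, -308.52942337]), np.float64(-0.4832583937417777), np.float64(27.5), np.float64(71.5))
at [586.5 185.4 176.8] 1.854 yaw 6.57 lin after turn [-12.17   2.54  -0.08] before turn [-10.39  -6.84  -0.08]
```

View pics/w8.png

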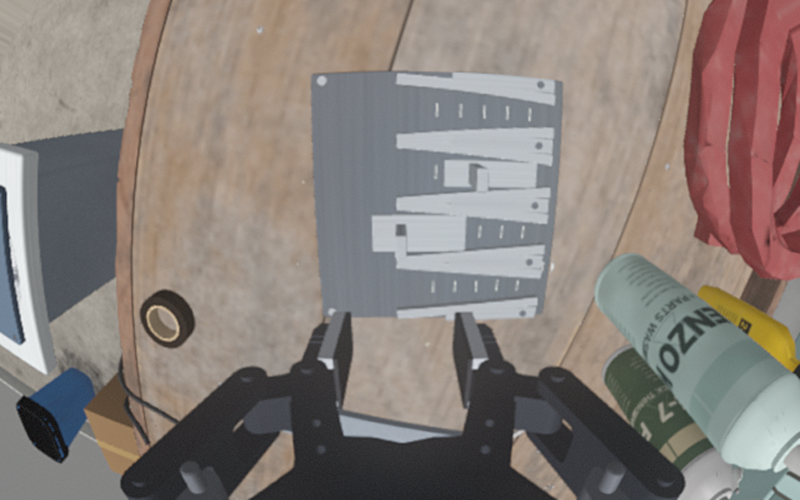

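>>> {"op": "play_rows", "data": {"targets": [{"fingers":-0.1,"linear":[0,0,0],"yaw":0.94},{"fingers":-0.1,"linear":[0,0,0],"yaw":0.94},{"fingers":-0.1,"linear":[0,0,0],"yaw":0.94},{"fingers":-0.1,"linear":[0,0,0],"yaw":0.94},{"fingers":-0.1,"linear":[0,0,0],"yaw":0.94},{"fingers":-0.1,"linear":[0,0,0],"yaw":0.94},{"fingers":-0.1,"linear":[0,0,0],"yaw":0.93},{"fingers":-0.1,"linear":[-0.5,0.1,0],"yaw":0},{"fingers":-0.1,"linear":[-0.75,0.15,0],"yaw":0},{"fingers":-0.1,"linear":[-0.75,0.15,0],"yaw":0}]}}

```text
time_s: 23.6
ee_pos: [560.5, 107.1, 175.0]
ee_rot: [-0.0, 0.861, 0.509, -0.001]
wrist_force: [0.0, -0.5, -0.0]
opening: 0.552
grasp_force: 0.0
```

>>> {"op": "play_rows", "data": {"targets": [{"fingers":-0.1,"linear":[-0.75,0.15,0],"yaw":0},{"fingers":-0.1,"linear":[-0.75,0.15,0],"yaw":0},{"fingers":-0.1,"linear":[-0.75,0.15,0],"yaw":0},{"fingers":-0.1,"linear":[-0.75,0.15,0],"yaw":0},{"fingers":-0.1,"linear":[-0.75,0.15,0],"yaw":0},{"fingers":-0.1,"linear":[-0.75,0.15,0],"yaw":0},{"fingers":-0.1,"linear":[-0.75,0.15,0],"yaw":0},{"fingers":-0.1,"linear":[-0.75,0.15,0],"yaw":0},{"fingers":-0.1,"linear":[-0.75,0.15,0],"yaw":0},{"fingers":-0.1,"linear":[-0.75,0.15,0],"yaw":0}]}}

```text
time_s: 24.6
ee_pos: [467.8, -184.9, 175.3]
ee_rot: [-0.001, 0.861, 0.508, -0.001]
wrist_force: [-0.3, -0.4, -0.5]
opening: 0.551
grasp_force: 0.0
```

>>> {"op": "play_rows", "data": {"targets": [{"fingers":-0.1,"linear":[-0.75,0.15,0],"yaw":0},{"fingers":-0.1,"linear":[-0.75,0.15,0],"yaw":0},{"fingers":-0.1,"linear":[-0.75,0.15,0],"yaw":0},{"fingers":-0.1,"linear":[-0.4,0.1,0],"yaw":0},{"fingers":-0.1,"linear":[0,0,0],"yaw":0},{"fingers":-0.1,"linear":[0,0,0],"yaw":0},{"fingers":-0.1,"linear":[0,0,0],"yaw":0},{"fingers":-0.1,"linear":[0,0,0],"yaw":0},{"fingers":-0.1,"linear":[0,0,0],"yaw":0},{"fingers":-0.1,"linear":[0,0,0],"yaw":0}]}}

```text
time_s: 25.6
ee_pos: [437.1, -286.8, 176.4]
ee_rot: [0.0, 0.861, 0.508, 0.0]
wrist_force: [-0.9, -0.2, -0.2]
opening: 0.548
grasp_force: 0.0
```

```bash
python3 -c "
from h import *
chk('w9',(441.8,-309),-.505)"
```

```text
strip [ 443.8 -309.6] -0.511 27.0 72.0
at [ 437.1 -286.9  176.4] 1.066 yaw 0.06 lin after turn [-0.41  0.07  3.5 ] before turn [-0.41  0.07  3.5 ]
```

>>> {"op": "play_rows", "data": {"targets": [{"fingers":-0.1,"linear":[-0.41,0.07,0],"yaw":0.06},{"fingers":-0.1,"linear":[0,0,0.5],"yaw":0},{"fingers":-0.1,"linear":[0,0,0.7],"yaw":0},{"fingers":-0.1,"linear":[0,0,0.7],"yaw":0},{"fingers":-0.1,"linear":[0,0,0.7],"yaw":0},{"fingers":-0.1,"linear":[0,0,0.5],"yaw":0},{"fingers":-0.1,"linear":[0,0,0.38],"yaw":0},{"fingers":-0.1,"linear":[0,0,0],"yaw":0},{"fingers":-0.1,"linear":[0,0,0],"yaw":0},{"fingers":1,"linear":[0,0,0],"yaw":0}]}}

```text
time_s: 26.65
ee_pos: [431.7, -303.6, 38.0]
ee_rot: [0.001, 0.863, 0.505, 0.0]
wrist_force: [0.4, 0.1, 0.2]
opening: 0.399
grasp_force: 0.0
```

>>> {"op": "play_rows", "data": {"targets": [{"fingers":1,"linear":[0,0,0],"yaw":0},{"fingers":1,"linear":[0,0,0],"yaw":0},{"fingers":1,"linear":[0,0,0],"yaw":0},{"fingers":1,"linear":[0,0,0],"yaw":0},{"fingers":1,"linear":[0,0,0],"yaw":0},{"fingers":1,"linear":[0,0,0],"yaw":0},{"fingers":1,"linear":[0,0,-0.4],"yaw":0},{"fingers":1,"linear":[0,0,-0.7],"yaw":0},{"fingers":1,"linear":[0,0,-0.7],"yaw":0},{"fingers":1,"linear":[0,0,-0.7],"yaw":0}]}}

```text
time_s: 27.65
ee_pos: [431.2, -302.8, 138.4]
ee_rot: [-0.0, 0.863, 0.505, 0.0]
wrist_force: [0.4, 0.0, -1.5]
opening: 0.073
grasp_force: 58.5
```

>>> {"op": "play_rows", "data": {"targets": [{"fingers":1,"linear":[0,0,-0.5],"yaw":0},{"fingers":1,"linear":[0,0,0],"yaw":0},{"fingers":1,"linear":[0,0,0],"yaw":0},{"fingers":1,"linear":[0,0,0],"yaw":0},{"fingers":1,"linear":[0,0,0],"yaw":0},{"fingers":1,"linear":[0,0,0],"yaw":0},{"fingers":1,"linear":[0,0,0],"yaw":0},{"fingers":1,"linear":[0,0,0],"yaw":0},{"fingers":1,"linear":[0,0,0],"yaw":0},{"fingers":1,"linear":[0,0,0],"yaw":0}]}}

```text
time_s: 28.65
ee_pos: [431.4, -302.9, 157.1]
ee_rot: [-0.0, 0.863, 0.505, -0.0]
wrist_force: [0.2, 0.5, -1.4]
opening: 0.078
grasp_force: 58.7
```

```bash
python3 -c "
from h import *
held('w10'); plan(*g2w(-62,-70.5),160,GA+np.pi/2)"
```

```text
centre along/across 14.506473608837522 1.851253815950816 yaw diff -0.03570952791807813 27.5 72.5 grip 58.666167855262756 0.08127792532339108
at [ 431.4 -302.9  157.1] 1.059 yaw -6.63 lin after turn [ 9.46  5.52 -0.07] before turn [10.57 -2.89 -0.07]
```

>>> {"op": "play_rows", "data": {"targets": [{"fingers":1,"linear":[0,0,0],"yaw":-0.95},{"fingers":1,"linear":[0,0,0],"yaw":-0.95},{"fingers":1,"linear":[0,0,0],"yaw":-0.95},{"fingers":1,"linear":[0,0,0],"yaw":-0.95},{"fingers":1,"linear":[0,0,0],"yaw":-0.95},{"fingers":1,"linear":[0,0,0],"yaw":-0.94},{"fingers":1,"linear":[0,0,0],"yaw":-0.94},{"fingers":1,"linear":[0.4,0.3,0],"yaw":0},{"fingers":1,"linear":[0.65,0.38,0],"yaw":0},{"fingers":1,"linear":[0.65,0.38,0],"yaw":0}]}}

```text
time_s: 29.7
ee_pos: [453.2, -225.4, 157.1]
ee_rot: [0.0, 0.601, 0.799, 0.0]
wrist_force: [0.8, 0.4, -0.9]
opening: 0.075
grasp_force: 58.6
```

>>> {"op": "play_rows", "data": {"targets": [{"fingers":1,"linear":[0.65,0.38,0],"yaw":0},{"fingers":1,"linear":[0.65,0.38,0],"yaw":0},{"fingers":1,"linear":[0.65,0.38,0],"yaw":0},{"fingers":1,"linear":[0.65,0.38,0],"yaw":0},{"fingers":1,"linear":[0.65,0.38,0],"yaw":0},{"fingers":1,"linear":[0.65,0.38,0],"yaw":0},{"fingers":1,"linear":[0.65,0.38,0],"yaw":0},{"fingers":1,"linear":[0.65,0.38,0],"yaw":0},{"fingers":1,"linear":[0.65,0.38,0],"yaw":0},{"fingers":1,"linear":[0.65,0.38,0],"yaw":0}]}}

```text
time_s: 30.7
ee_pos: [526.6, 67.5, 157.2]
ee_rot: [0.0, 0.6, 0.8, 0.0]
wrist_force: [0.5, -0.2, -0.8]
opening: 0.081
grasp_force: 58.6
```

>>> {"op": "play_rows", "data": {"targets": [{"fingers":1,"linear":[0.65,0.38,0],"yaw":0},{"fingers":1,"linear":[0.6,0.28,0],"yaw":0},{"fingers":1,"linear":[0,0,0],"yaw":0},{"fingers":1,"linear":[0,0,0],"yaw":0},{"fingers":1,"linear":[0,0,0],"yaw":0},{"fingers":1,"linear":[0,0,0],"yaw":0},{"fingers":1,"linear":[0,0,0],"yaw":0},{"fingers":1,"linear":[0,0,0],"yaw":0},{"fingers":1,"linear":[0,0,0],"yaw":0},{"fingers":1,"linear":[0,0,0],"yaw":0}]}}

```text
time_s: 31.7
ee_pos: [537.7, 121.6, 157.1]
ee_rot: [0.0, 0.6, 0.8, 0.0]
wrist_force: [-1.0, -0.2, -1.5]
opening: 0.079
grasp_force: 58.6
```

```bash
python3 -c "
from h import *
held('w11'); plan(*g2w(-62,-71),45,GA+np.pi/2+.02)"
```

```text
centre along/across 13.520656096095449 2.1442236480873045 yaw diff -0.05568132552893054 28.0 72.0 grip 58.639808893203735 0.07966916684649906
at [537.7 121.7 157.2] 1.854 yaw -0.17 lin after turn [-0.   0.   2.8] before turn [-0.   0.   2.8]
```

View pics/w11.png

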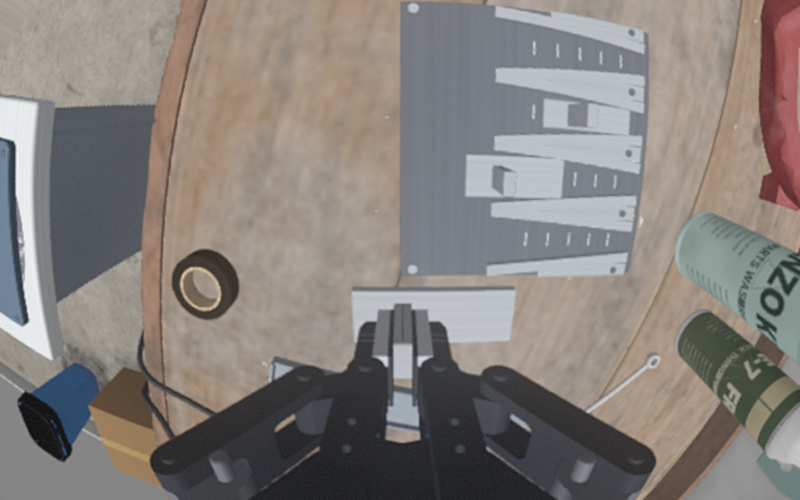

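The held strip is level and central, with its edge horizontal at row 288. Descend and slide into slot 1.

>>> {"op": "play_rows", "data": {"targets": [{"fingers":1,"linear":[0,0,0.5],"yaw":0},{"fingers":1,"linear":[0,0,0.6],"yaw":0},{"fingers":1,"linear":[0,0,0.6],"yaw":0},{"fingers":1,"linear":[0,0,0.5],"yaw":0},{"fingers":1,"linear":[0,0,0.4],"yaw":0},{"fingers":1,"linear":[0,0,0.2],"yaw":0},{"fingers":1,"linear":[0,0,0],"yaw":0},{"fingers":1,"linear":[0,0,0],"yaw":0},{"fingers":1,"linear":[0,0,0],"yaw":0},{"fingers":1,"linear":[0,0,0],"yaw":0}]}}

```text
time_s: 32.75
ee_pos: [538.0, 121.7, 45.5]
ee_rot: [0.0, 0.6, 0.8, 0.0]
wrist_force: [0.1, 0.3, -1.8]
opening: 0.08
grasp_force: 59.5
```

```bash
python3 -c "
from h import *
s=r.sense(); print(s['ee_pos'],tyaw(),s['wrist_force'],w2g(s['ee_pos']))"
```

```text
[537.95067207 121.74722452  45.48259155] 1.8541074995492195 [ 0.09615093  0.29111697 -1.76289022] [-61.92712324 -70.86746005]
```

>>> {"op": "play_rows", "data": {"targets": [{"fingers":1,"linear":[0,0.1,0.02],"yaw":0},{"fingers":1,"linear":[0,0.25,0],"yaw":0},{"fingers":1,"linear":[0,0.25,0],"yaw":0},{"fingers":1,"linear":[0,0.25,0],"yaw":0},{"fingers":1,"linear":[0,0.25,0],"yaw":0},{"fingers":1,"linear":[0,0.25,0],"yaw":0},{"fingers":1,"linear":[0,0.25,0],"yaw":0},{"fingers":1,"linear":[0,0.15,0],"yaw":0},{"fingers":1,"linear":[0,0,0],"yaw":0},{"fingers":1,"linear":[0,0,0],"yaw":0}]}}

```text
time_s: 33.75
ee_pos: [604.6, 141.3, 44.1]
ee_rot: [-0.0, 0.6, 0.8, -0.0]
wrist_force: [-0.4, 1.2, -0.5]
opening: 0.082
grasp_force: 59.4
```

>>> {"op": "play_rows", "data": {"targets": [{"fingers":1,"linear":[0,0.1,0],"yaw":0},{"fingers":1,"linear":[0,0.1,0],"yaw":0},{"fingers":1,"linear":[0,0.1,0],"yaw":0},{"fingers":1,"linear":[0,0.1,0],"yaw":0},{"fingers":1,"linear":[0,0.1,0],"yaw":0},{"fingers":1,"linear":[0,0,0],"yaw":0},{"fingers":1,"linear":[0,0,0],"yaw":0},{"fingers":1,"linear":[0,0,0],"yaw":0},{"fingers":1,"linear":[0,0,0],"yaw":0},{"fingers":1,"linear":[0,0,0],"yaw":0}]}}

```text
time_s: 34.75
ee_pos: [619.1, 145.8, 44.1]
ee_rot: [-0.002, 0.6, 0.8, -0.004]
wrist_force: [-21.2, -4.4, 15.5]
opening: 0.08
grasp_force: 62.0
```

```bash
python3 -c "
from h import *
s=r.sense(); print(s['ee_pos'],tyaw(),s['wrist_force'],w2g(s['ee_pos']),s['grasp_force'],s['opening'])"
```

```text
[619.05612308 145.79404291  44.07147964] 1.855163175380374 [-21.20041161  -4.36757809  15.53229832] [ 22.66702305 -70.45024189] 62.01708734035492 0.08023413615236327
```

>>> {"op": "play_rows", "data": {"targets": [{"fingers":0.4,"linear":[0,0,0],"yaw":0},{"fingers":0.2,"linear":[0,-0.1,0],"yaw":0},{"fingers":0,"linear":[0,-0.1,0],"yaw":0},{"fingers":0,"linear":[0,0,-0.2],"yaw":0},{"fingers":0,"linear":[0,0,-0.5],"yaw":0},{"fingers":0,"linear":[0,0,-0.7],"yaw":0},{"fingers":0,"linear":[0,0,-0.7],"yaw":0},{"fingers":0,"linear":[0,0,-0.7],"yaw":0},{"fingers":0,"linear":[0,0,-0.5],"yaw":0},{"fingers":0,"linear":[0,0,0],"yaw":0}]}}

```text
time_s: 35.75
ee_pos: [618.1, 145.4, 180.1]
ee_rot: [0.002, 0.6, 0.8, 0.002]
wrist_force: [1.1, -0.6, 1.0]
opening: 0.497
grasp_force: 0.0
```

>>> {"op": "play_rows", "data": {"targets": [{"fingers":0,"linear":[0.5,0,0],"yaw":0},{"fingers":0,"linear":[0.5,0,0],"yaw":0},{"fingers":0,"linear":[0,0,0],"yaw":0},{"fingers":0,"linear":[0,0,0],"yaw":0},{"fingers":0,"linear":[0,0,0],"yaw":0},{"fingers":0,"linear":[0,0,0],"yaw":0},{"fingers":0,"linear":[0,0,0],"yaw":0},{"fingers":0,"linear":[0,0,0],"yaw":0},{"fingers":0,"linear":[0,0,0],"yaw":0},{"fingers":0,"linear":[0,0,0],"yaw":0}]}}

```text
time_s: 36.75
ee_pos: [605.3, 183.0, 176.3]
ee_rot: [-0.0, 0.6, 0.8, 0.0]
wrist_force: [-0.4, 0.3, 0.8]
opening: 0.501
grasp_force: 0.0
```

```bash
python3 -c "
from h import *
im,M=look('w12'); t=r.read_camera('top'); np.save('pics/top2.npy',t)
q=proj('wrist',np.array([[*g2w(x,y),11] for x,y in ((-64,-100),(-64,100),(130,-100),(130,100))]),M); a,b=q.min(0).astype(int)-5,q.max(0).astype(int)+5; a=np.maximum(a,0)
print(a,b); cv2.imwrite('pics/w12c.png',cv2.resize(im[a[1]:b[1],a[0]:b[0],::-1],None,fx=3,fy=3,interpolation=cv2.INTER_CUBIC)); print(r.sense()['ee_pos'])"
```

```text
[225  45] [444 254]
[605.2566776  183.05160838 176.32725384]
```

View pics/w12c.png

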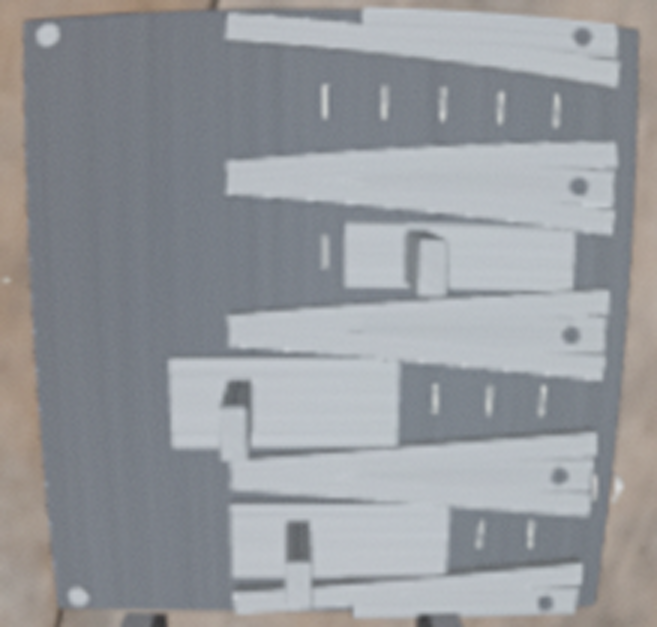

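All three lie flat. Nose/tail crop columns are 575/343 (slot 3), 400/170 (slot 2) and 448/231 (slot 1).

```bash
python3 -c "
from h import *
np.set_printoptions(precision=3,suppress=True)
im,M=load('w12')
for t,n in (([343,255],[575,257]),([170,402],[400,402]),([231,541],[448,541])):
    t,n=[w2g(onz('wrist',np.array(q)/3+[225,45],11,M)[0]) for q in (t,n)]; print(t,n,(t+n)/2)
im=np.load('pics/top2.npy'); c=im[140:240,330:385]
m=((c.astype(int)[...,2]-c.astype(int)[...,0])>0).astype(np.uint8)
k=max(cv2.findContours(m,cv2.RETR_EXTERNAL,cv2.CHAIN_APPROX_NONE)[0],key=cv2.contourArea); print(cv2.minAreaRect(k))"
```

```text
[35.844 23.133] [109.077  24.489] [72.46  23.811]
[-18.393 -23.248] [ 54.537 -23.299] [ 18.072 -23.273]
[  0.015 -71.053] [ 72.654 -71.301] [ 36.334 -71.177]
((24.988645553588867, 57.51189041137695), (83.372802734375, 16.739660263061523), 88.66777801513672)
```

Noses at 108.5, 72.6 and 54.5 mm give the order strip 1 (≈20, c) < strip 3 (≈26, d) < strip 2 (≈29, b). Now regrasp strip 1.

```bash
python3 -c "
from h import *
plan(*g2w(58.5,23.6),44,GA+np.pi/2)"
```

```text
at [605.3 183.1 176.3] 1.854 yaw 0.0 lin after turn [1.36 0.97 3.31] before turn [1.36 0.97 3.31]
```

>>> {"op": "play_rows", "data": {"targets": [{"fingers":-0.1,"linear":[0.68,0.49,0],"yaw":0},{"fingers":-0.1,"linear":[0.68,0.48,0],"yaw":0},{"fingers":-0.1,"linear":[0,0,0.5],"yaw":0},{"fingers":-0.1,"linear":[0,0,0.7],"yaw":0},{"fingers":-0.1,"linear":[0,0,0.7],"yaw":0},{"fingers":-0.1,"linear":[0,0,0.7],"yaw":0},{"fingers":-0.1,"linear":[0,0,0.5],"yaw":0},{"fingers":-0.1,"linear":[0,0,0.2],"yaw":0},{"fingers":-0.1,"linear":[0,0,0],"yaw":0},{"fingers":-0.1,"linear":[0,0,0],"yaw":0}]}}

```text
time_s: 37.85
ee_pos: [627.8, 246.6, 45.3]
ee_rot: [0.0, 0.6, 0.8, 0.001]
wrist_force: [0.5, -0.1, 0.1]
opening: 0.552
grasp_force: 0.0
```

>>> {"op": "play_rows", "data": {"squeeze": 90, "targets": [{"fingers":1,"linear":[0,0,0],"yaw":0},{"fingers":1,"linear":[0,0,0],"yaw":0},{"fingers":1,"linear":[0,0,0],"yaw":0},{"fingers":1,"linear":[0,0,0],"yaw":0},{"fingers":1,"linear":[0,0,0],"yaw":0},{"fingers":1,"linear":[0,0,0],"yaw":0},{"fingers":1,"linear":[0,0,0],"yaw":0},{"fingers":1,"linear":[0,0,0],"yaw":0},{"fingers":1,"linear":[0,0,0],"yaw":0},{"fingers":1,"linear":[0,0,0],"yaw":0}]}}

```text
time_s: 38.85
ee_pos: [627.1, 246.2, 45.4]
ee_rot: [0.0, 0.6, 0.8, -0.0]
wrist_force: [-3.9, -1.2, 8.4]
opening: 0.072
grasp_force: 89.6
```

>>> {"op": "play_rows", "data": {"targets": [{"fingers":1,"linear":[0,-0.15,0],"yaw":0},{"fingers":1,"linear":[0,-0.15,0],"yaw":0},{"fingers":1,"linear":[0,-0.15,0],"yaw":0},{"fingers":1,"linear":[0,-0.2,0],"yaw":0},{"fingers":1,"linear":[0,-0.2,0],"yaw":0},{"fingers":1,"linear":[0,-0.2,0],"yaw":0},{"fingers":1,"linear":[0,0,0],"yaw":0},{"fingers":1,"linear":[0,0,0],"yaw":0},{"fingers":1,"linear":[0,0,0],"yaw":0},{"fingers":1,"linear":[0,0,0],"yaw":0}]}}

```text
time_s: 39.85
ee_pos: [586.6, 234.6, 45.4]
ee_rot: [0.0, 0.6, 0.8, 0.0]
wrist_force: [-1.8, -0.0, 11.1]
opening: 0.075
grasp_force: 90.2
```

>>> {"op": "play_rows", "data": {"targets": [{"fingers":1,"linear":[0,0,-0.3],"yaw":0},{"fingers":1,"linear":[0,0,-0.6],"yaw":0},{"fingers":1,"linear":[0,0,-0.7],"yaw":0},{"fingers":1,"linear":[0,0,-0.7],"yaw":0},{"fingers":1,"linear":[0,0,-0.4],"yaw":0},{"fingers":1,"linear":[0,0,0],"yaw":0.71},{"fingers":1,"linear":[0,0,0],"yaw":0.71},{"fingers":1,"linear":[0,0,0],"yaw":0.71},{"fingers":1,"linear":[0,0,0],"yaw":0},{"fingers":1,"linear":[0,0,0],"yaw":0}]}}

```text
time_s: 40.85
ee_pos: [586.5, 234.3, 152.5]
ee_rot: [-0.0, 0.696, 0.718, -0.0]
wrist_force: [0.6, 0.2, -0.8]
opening: 0.073
grasp_force: 88.5
```

```bash
python3 -c "
from h import *
print(r.sense()['grasp_force'],r.sense()['opening']);plan(491.1,-35.6,150,1.599)"
```

```text
88.53464841842651 0.0725057800108811
at [586.5 234.3 152.5] 1.601 yaw 0.02 lin after turn [-6.68 -2.57  0.06] before turn [-6.67 -2.59  0.06]
```

>>> {"op": "play_rows", "data": {"targets": [{"fingers":1,"linear":[-0.4,-0.1,0],"yaw":0.02},{"fingers":1,"linear":[-0.7,-0.27,0],"yaw":0},{"fingers":1,"linear":[-0.7,-0.27,0],"yaw":0},{"fingers":1,"linear":[-0.7,-0.27,0],"yaw":0},{"fingers":1,"linear":[-0.7,-0.27,0],"yaw":0},{"fingers":1,"linear":[-0.7,-0.27,0],"yaw":0},{"fingers":1,"linear":[-0.7,-0.27,0],"yaw":0},{"fingers":1,"linear":[-0.7,-0.27,0],"yaw":0},{"fingers":1,"linear":[-0.7,-0.27,0],"yaw":0},{"fingers":1,"linear":[-0.68,-0.3,0],"yaw":0}]}}

```text
time_s: 41.85
ee_pos: [490.1, -37.6, 152.3]
ee_rot: [0.0, 0.698, 0.716, -0.0]
wrist_force: [0.6, -1.1, -1.5]
opening: 0.075
grasp_force: 88.5
```

>>> {"op": "play_rows", "data": {"targets": [{"fingers":1,"linear":[0,0,0],"yaw":0},{"fingers":1,"linear":[0,0,0],"yaw":0},{"fingers":1,"linear":[0,0,0],"yaw":0},{"fingers":1,"linear":[0,0,0],"yaw":0},{"fingers":1,"linear":[0,0,0],"yaw":0},{"fingers":1,"linear":[0,0,0],"yaw":0},{"fingers":1,"linear":[0,0,0],"yaw":0},{"fingers":1,"linear":[0,0,0],"yaw":0},{"fingers":1,"linear":[0,0,0],"yaw":0},{"fingers":1,"linear":[0,0,0],"yaw":0}]}}

```text
time_s: 42.85
ee_pos: [491.4, -35.3, 152.3]
ee_rot: [-0.0, 0.698, 0.716, -0.0]
wrist_force: [0.4, -1.0, -0.9]
opening: 0.073
grasp_force: 88.6
```

```bash
python3 -c "
from h import *
look('w13'); s=r.sense(); print(s['ee_pos'],tyaw(),s['grasp_force'])"
```

```text
[491.43905562 -35.32327565 152.3048203 ] 1.5962190318446963 88.56204628944397
```

View pics/w13.png

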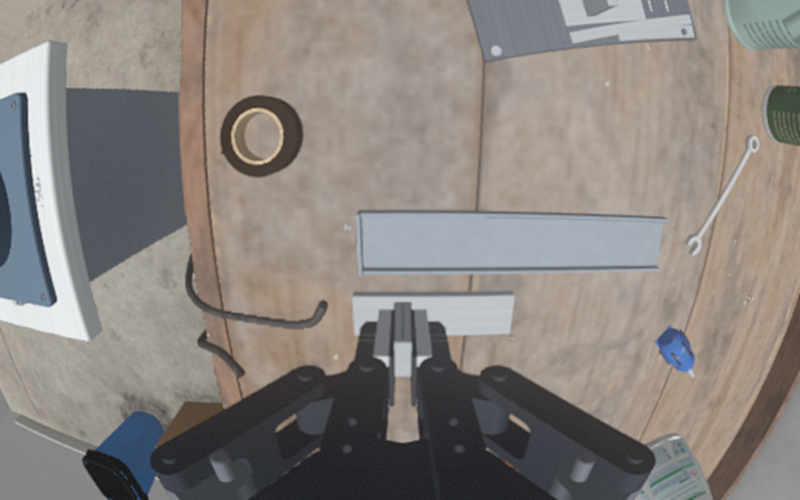

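The tray spans corners (358,211), (360,273), (664,219) and (657,268), with the closed end at left. The strip is still held, nose right. Projecting the tray.

```bash
cat >> h.py <<'E'
E
python3 -c "
from h import *
np.set_printoptions(precision=1,suppress=True)
im,M=load('w13')
q=np.array([[358,211],[360,273],[664,219],[657,268]])/1.25
P=np.r_[onz('wrist',q[:2],14,M),onz('wrist',q[2:],10,M)][:,:2]
print(P); a=P[:2].mean(0);b=P[2:].mean(0); d=b-a; print('len',np.hypot(*d),'yaw',np.arctan2(d[1],d[0]),'c',(a+b)/2, 'w',np.hypot(*(P[0]-P[1])),np.hypot(*(P[2]-P[3])))
"
```

```text
[[460.8 -12.3]
 [461.8 -57.8]
 [705.2  -8.7]
 [708.7 -51.6]]
len 245.74678387351048 yaw 0.01995945904802931 c [584.1 -32.6] w 45.5119594642549 43.03285162615902
```

>>> {"op": "play_rows", "data": {"targets": [{"fingers":1,"linear":[0,0,0.5],"yaw":0},{"fingers":1,"linear":[0,0,0.6],"yaw":0},{"fingers":1,"linear":[0,0,0.6],"yaw":0},{"fingers":1,"linear":[0,0,0.5],"yaw":0},{"fingers":1,"linear":[0,0,0.3],"yaw":0},{"fingers":1,"linear":[0,0,0.2],"yaw":0},{"fingers":1,"linear":[0,0,0.05],"yaw":0},{"fingers":1,"linear":[0,0,0],"yaw":0},{"fingers":1,"linear":[0,0,0],"yaw":0},{"fingers":1,"linear":[0,0,0],"yaw":0}]}}

```text
time_s: 43.9
ee_pos: [491.8, -35.4, 42.8]
ee_rot: [0.0, 0.698, 0.716, 0.0]
wrist_force: [-0.9, 0.1, -0.7]
opening: 0.068
grasp_force: 88.6
```

>>> {"op": "play_rows", "data": {"targets": [{"fingers":0.6,"linear":[0,0,0],"yaw":0},{"fingers":0.5,"linear":[0,0,0],"yaw":0},{"fingers":0.4,"linear":[0,0,0],"yaw":0},{"fingers":0.4,"linear":[0,0,0],"yaw":0},{"fingers":0.4,"linear":[0,0,-0.2],"yaw":0},{"fingers":0.4,"linear":[0,0,-0.4],"yaw":0},{"fingers":0.4,"linear":[0,0,-0.6],"yaw":0},{"fingers":0,"linear":[0,0,-0.7],"yaw":0},{"fingers":0,"linear":[0,0,-0.7],"yaw":0},{"fingers":0,"linear":[0,0,-0.7],"yaw":0}]}}

```text
time_s: 44.9
ee_pos: [491.1, -35.2, 176.0]
ee_rot: [-0.0, 0.698, 0.716, 0.0]
wrist_force: [0.6, -0.8, -0.8]
opening: 0.502
grasp_force: 0.0
```

>>> {"op": "play_rows", "data": {"targets": [{"fingers":0,"linear":[0,0,0],"yaw":0},{"fingers":0,"linear":[0,0,0],"yaw":0},{"fingers":0,"linear":[0,0,0],"yaw":0},{"fingers":0,"linear":[0,0,0],"yaw":0},{"fingers":0,"linear":[0,0,0],"yaw":0},{"fingers":0,"linear":[0,0,0],"yaw":0},{"fingers":0,"linear":[0,0,0],"yaw":0},{"fingers":0,"linear":[0,0,0],"yaw":0},{"fingers":0,"linear":[0,0,0],"yaw":0},{"fingers":0,"linear":[0,0,0],"yaw":0}]}}

```text
time_s: 45.9
ee_pos: [491.4, -35.3, 174.3]
ee_rot: [0.0, 0.698, 0.716, 0.0]
wrist_force: [0.1, 0.8, 0.5]
opening: 0.497
grasp_force: 0.0
```

```bash
python3 -c "
from h import *
im,M=look('w14')
c=np.array([583.3,-32.8])
q=proj('wrist',np.array([[c[0]+x,c[1]+y,5] for x in(-135,60) for y in (-40,40)]),M);a=np.maximum(q.min(0),0).astype(int);b=q.max(0).astype(int);print(a,b)
cv2.imwrite('pics/w14c.png',cv2.resize(im[a[1]:b[1],a[0]:b[0],::-1],None,fx=3,fy=3,interpolation=cv2.INTER_CUBIC))
plan(*g2w(22.5,-70.5),152.3,GA+np.pi/2)"
```

```text
[276 141] [472 223]
at [491.4 -35.3 174.3] 1.596 yaw -2.15 lin after turn [3.45 4.32 0.55] before turn [4.44 3.3  0.55]
```

View pics/w14c.png

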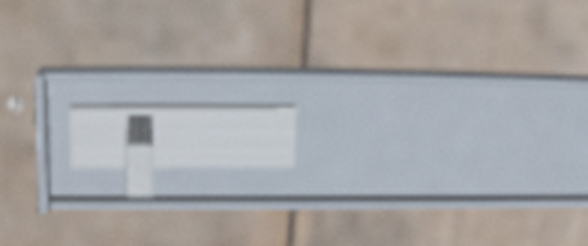

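Strip c lies in the tray, tail at crop column 70 and nose at 296, clear of the end wall. Next is strip d in slot 1.

```bash
python3 -c "
from h import *
im,M=load('w14')
for q in ([70,137],[296,137]): print(onz('wrist',np.array(q)/3+[276,141],8,M)[0])"
```

```text
[470.01050254 -36.15675136   8.        ]
[542.58850291 -34.22655278   8.        ]
```

>>> {"op": "play_rows", "data": {"targets": [{"fingers":-0.1,"linear":[0,0,0],"yaw":-0.72},{"fingers":-0.1,"linear":[0,0,0],"yaw":-0.72},{"fingers":-0.1,"linear":[0,0,0],"yaw":-0.71},{"fingers":-0.1,"linear":[0.49,0.61,0],"yaw":0},{"fingers":-0.1,"linear":[0.49,0.61,0],"yaw":0},{"fingers":-0.1,"linear":[0.49,0.62,0],"yaw":0},{"fingers":-0.1,"linear":[0.49,0.62,0],"yaw":0},{"fingers":-0.1,"linear":[0.49,0.62,0],"yaw":0},{"fingers":-0.1,"linear":[0.5,0.62,0],"yaw":0},{"fingers":-0.1,"linear":[0.5,0.62,0],"yaw":0}]}}

```text
time_s: 46.95
ee_pos: [619.4, 146.5, 174.2]
ee_rot: [-0.0, 0.6, 0.8, -0.0]
wrist_force: [0.2, 0.4, -0.0]
opening: 0.546
grasp_force: 0.0
```

```bash
python3 -c "
from h import *
chk0=look('w15',1); plan(*g2w(22.4,-70.8),44.5,GA+np.pi/2)"
```

```text
at [621.3 152.4 174.5] 1.858 yaw 0.03 lin after turn [-0.15 -0.11  3.25] before turn [-0.15 -0.11  3.25]
```

>>> {"op": "play_rows", "data": {"targets": [{"fingers":-0.1,"linear":[0,0,0],"yaw":0},{"fingers":-0.1,"linear":[0,0,0],"yaw":0},{"fingers":-0.1,"linear":[0,0,0.5],"yaw":0},{"fingers":-0.1,"linear":[0,0,0.7],"yaw":0},{"fingers":-0.1,"linear":[0,0,0.7],"yaw":0},{"fingers":-0.1,"linear":[0,0,0.6],"yaw":0},{"fingers":-0.1,"linear":[0,0,0.5],"yaw":0},{"fingers":-0.1,"linear":[0,0,0.23],"yaw":0},{"fingers":-0.1,"linear":[0,0,0],"yaw":0},{"fingers":-0.1,"linear":[0,0,0],"yaw":0}]}}

```text
time_s: 48.0
ee_pos: [619.1, 145.1, 46.0]
ee_rot: [0.0, 0.6, 0.8, 0.0]
wrist_force: [0.3, -1.0, 0.7]
opening: 0.551
grasp_force: 0.0
```

>>> {"op": "play_rows", "data": {"squeeze": 90, "targets": [{"fingers":1,"linear":[0,0,0],"yaw":0},{"fingers":1,"linear":[0,0,0],"yaw":0},{"fingers":1,"linear":[0,0,0],"yaw":0},{"fingers":1,"linear":[0,0,0],"yaw":0},{"fingers":1,"linear":[0,0,0],"yaw":0},{"fingers":1,"linear":[0,0,0],"yaw":0},{"fingers":1,"linear":[0,0,0],"yaw":0},{"fingers":1,"linear":[0,0,0],"yaw":0},{"fingers":1,"linear":[0,0,0],"yaw":0},{"fingers":1,"linear":[0,0,0],"yaw":0}]}}

```text
time_s: 49.0
ee_pos: [618.7, 145.5, 46.1]
ee_rot: [0.0, 0.6, 0.8, 0.0]
wrist_force: [-2.1, -1.6, 7.3]
opening: 0.072
grasp_force: 89.1
```

>>> {"op": "play_rows", "data": {"targets": [{"fingers":1,"linear":[0,-0.15,0],"yaw":0},{"fingers":1,"linear":[0,-0.15,0],"yaw":0},{"fingers":1,"linear":[0,-0.15,0],"yaw":0},{"fingers":1,"linear":[0,-0.2,0],"yaw":0},{"fingers":1,"linear":[0,-0.2,0],"yaw":0},{"fingers":1,"linear":[0,-0.2,0],"yaw":0},{"fingers":1,"linear":[0,0,0],"yaw":0},{"fingers":1,"linear":[0,0,0],"yaw":0},{"fingers":1,"linear":[0,0,0],"yaw":0},{"fingers":1,"linear":[0,0,0],"yaw":0}]}}

```text
time_s: 50.0
ee_pos: [578.1, 133.9, 46.1]
ee_rot: [0.0, 0.6, 0.8, 0.0]
wrist_force: [-1.8, -0.4, 12.1]
opening: 0.071
grasp_force: 90.1
```

>>> {"op": "play_rows", "data": {"targets": [{"fingers":1,"linear":[0,0,-0.3],"yaw":0},{"fingers":1,"linear":[0,0,-0.6],"yaw":0},{"fingers":1,"linear":[0,0,-0.7],"yaw":0},{"fingers":1,"linear":[0,0,-0.7],"yaw":0},{"fingers":1,"linear":[0,0,-0.4],"yaw":0},{"fingers":1,"linear":[0,0,0],"yaw":0.71},{"fingers":1,"linear":[0,0,0],"yaw":0.71},{"fingers":1,"linear":[0,0,0],"yaw":0.71},{"fingers":1,"linear":[0,0,0],"yaw":0},{"fingers":1,"linear":[0,0,0],"yaw":0}]}}

```text
time_s: 51.0
ee_pos: [578.0, 133.6, 153.3]
ee_rot: [-0.0, 0.696, 0.718, -0.0]
wrist_force: [0.1, -0.3, -0.7]
opening: 0.071
grasp_force: 88.4
```

```bash
python3 -c "
from h import *
print(r.sense()['grasp_force'],r.sense()['opening']);plan(542.3,-34,150,1.596)"
```

```text
88.40821266174316 0.07097419320660657
at [578.  133.6 153.3] 1.601 yaw 0.04 lin after turn [-4.17 -1.    0.08] before turn [-4.16 -1.02  0.08]
```

>>> {"op": "play_rows", "data": {"targets": [{"fingers":1,"linear":[-0.37,-0.1,0],"yaw":0.04},{"fingers":1,"linear":[-0.7,-0.15,0],"yaw":0},{"fingers":1,"linear":[-0.7,-0.15,0],"yaw":0},{"fingers":1,"linear":[-0.7,-0.15,0],"yaw":0},{"fingers":1,"linear":[-0.7,-0.15,0],"yaw":0},{"fingers":1,"linear":[-0.6,-0.15,0],"yaw":0},{"fingers":1,"linear":[-0.4,-0.15,0],"yaw":0},{"fingers":1,"linear":[0,0,0],"yaw":0},{"fingers":1,"linear":[0,0,0],"yaw":0},{"fingers":1,"linear":[0,0,0],"yaw":0}]}}

```text
time_s: 52.0
ee_pos: [542.5, -33.1, 153.2]
ee_rot: [-0.0, 0.698, 0.716, 0.0]
wrist_force: [-0.4, -0.3, -1.8]
opening: 0.072
grasp_force: 88.4
```

>>> {"op": "play_rows", "data": {"targets": [{"fingers":1,"linear":[0,0,0],"yaw":0},{"fingers":1,"linear":[0,0,0],"yaw":0},{"fingers":1,"linear":[0,0,0],"yaw":0},{"fingers":1,"linear":[0,0,0],"yaw":0},{"fingers":1,"linear":[0,0,0],"yaw":0},{"fingers":1,"linear":[0,0,0],"yaw":0},{"fingers":1,"linear":[0,0,0],"yaw":0},{"fingers":1,"linear":[0,0,0],"yaw":0},{"fingers":1,"linear":[0,0,0],"yaw":0},{"fingers":1,"linear":[0,0,0],"yaw":0}]}}

```text
time_s: 53.0
ee_pos: [542.4, -34.0, 153.1]
ee_rot: [0.0, 0.699, 0.715, 0.0]
wrist_force: [-0.3, -0.6, -0.6]
opening: 0.072
grasp_force: 88.4
```

```bash
python3 -c "
from h import *
held('w16',40);plan(542.3,-34,49,1.596)"
```

```text
centre along/across 14.00065872094596 1.3754961682923943 yaw diff -0.016409013845194893 28.0 72.5 grip 88.42047929763794 0.07268922009670559
at [542.3 -34.  153.1] 1.594 yaw -0.02 lin after turn [-0.  -0.   2.6] before turn [-0.  -0.   2.6]
```

>>> {"op": "play_rows", "data": {"targets": [{"fingers":1,"linear":[0,0,0.5],"yaw":0},{"fingers":1,"linear":[0,0,0.6],"yaw":0},{"fingers":1,"linear":[0,0,0.6],"yaw":0},{"fingers":1,"linear":[0,0,0.5],"yaw":0},{"fingers":1,"linear":[0,0,0.25],"yaw":0},{"fingers":1,"linear":[0,0,0.15],"yaw":0},{"fingers":1,"linear":[0,0,0],"yaw":0},{"fingers":1,"linear":[0,0,0],"yaw":0},{"fingers":1,"linear":[0,0,0],"yaw":0},{"fingers":1,"linear":[0,0,0],"yaw":0}]}}

```text
time_s: 54.05
ee_pos: [542.6, -34.0, 49.7]
ee_rot: [0.0, 0.699, 0.715, 0.0]
wrist_force: [0.4, 0.5, -1.0]
opening: 0.069
grasp_force: 88.4
```

>>> {"op": "play_rows", "data": {"targets": [{"fingers":0.7,"linear":[0,0,0],"yaw":0},{"fingers":0.6,"linear":[0,0,0],"yaw":0},{"fingers":0.5,"linear":[0,0,0],"yaw":0},{"fingers":0.4,"linear":[0,0,0],"yaw":0},{"fingers":0.4,"linear":[0,0,-0.2],"yaw":0},{"fingers":0.4,"linear":[0,0,-0.4],"yaw":0},{"fingers":0.4,"linear":[0,0,-0.6],"yaw":0},{"fingers":0,"linear":[0,0,-0.7],"yaw":0},{"fingers":0,"linear":[0,0,-0.7],"yaw":0},{"fingers":0,"linear":[0,0,-0.6],"yaw":0}]}}

```text
time_s: 55.05
ee_pos: [542.4, -33.8, 179.1]
ee_rot: [0.0, 0.699, 0.715, 0.0]
wrist_force: [1.4, -0.1, 0.2]
opening: 0.498
grasp_force: 0.0
```

>>> {"op": "play_rows", "data": {"targets": [{"fingers":0,"linear":[0,0,0],"yaw":0},{"fingers":0,"linear":[0,0,0],"yaw":0},{"fingers":0,"linear":[0,0,0],"yaw":0},{"fingers":0,"linear":[0,0,0],"yaw":0},{"fingers":0,"linear":[0,0,0],"yaw":0},{"fingers":0,"linear":[0,0,0],"yaw":0},{"fingers":0,"linear":[0,0,0],"yaw":0},{"fingers":0,"linear":[0,0,0],"yaw":0},{"fingers":0,"linear":[0,0,0],"yaw":0},{"fingers":0,"linear":[0,0,0],"yaw":0}]}}

```text
time_s: 56.05
ee_pos: [542.3, -34.0, 177.1]
ee_rot: [-0.0, 0.699, 0.715, 0.0]
wrist_force: [0.4, -0.4, 0.8]
opening: 0.503
grasp_force: 0.0
```

```bash
python3 -c "
from h import *
np.set_printoptions(linewidth=250)
im,M=look('w17')
# brightness profile along tray line 8 mm to +y of mid: strips vs tray
s=np.arange(-130,60,4.); a=.025
for off in (6,):
    P=np.array([[583.3+x-off*a,-32.8+x*a+off,8] for x in s]); q=np.rint(proj('wrist',P,M)).astype(int)
    print(np.c_[s,im[q[:,1],q[:,0]].sum(1)].astype(int).tolist())
plan(*g2w(4.1,-23.4),174,GA+np.pi/2)"
```

```text
[[-130, 440], [-126, 446], [-122, 321], [-118, 522], [-114, 533], [-110, 582], [-106, 583], [-102, 585], [-98, 578], [-94, 316], [-90, 325], [-86, 588], [-82, 581], [-78, 585], [-74, 583], [-70, 582], [-66, 583], [-62, 573], [-58, 574], [-54, 572], [-50, 575], [-46, 576], [-42, 493], [-38, 479], [-34, 580], [-30, 577], [-26, 579], [-22, 575], [-18, 578], [-14, 577], [-10, 573], [-6, 573], [-2, 571], [2, 578], [6, 574], [10, 536], [14, 523], [18, 527], [22, 528], [26, 526], [30, 525], [34, 520], [38, 521], [42, 518], [46, 525], [50, 522], [54, 522], [58, 525]]
at [542.3 -33.9 177.1] 1.594 yaw -2.17 lin after turn [4.95 2.63 0.08] before turn [5.47 1.27 0.08]
```

>>> {"op": "play_rows", "data": {"targets": [{"fingers":-0.1,"linear":[0,0,0],"yaw":-0.73},{"fingers":-0.1,"linear":[0,0,0],"yaw":-0.72},{"fingers":-0.1,"linear":[0,0,0],"yaw":-0.72},{"fingers":-0.1,"linear":[0.7,0.38,0],"yaw":0},{"fingers":-0.1,"linear":[0.7,0.38,0],"yaw":0},{"fingers":-0.1,"linear":[0.7,0.38,0],"yaw":0},{"fingers":-0.1,"linear":[0.7,0.38,0],"yaw":0},{"fingers":-0.1,"linear":[0.7,0.37,0],"yaw":0},{"fingers":-0.1,"linear":[0.7,0.37,0],"yaw":0},{"fingers":-0.1,"linear":[0.75,0.37,0],"yaw":0}]}}

```text
time_s: 57.1
ee_pos: [588.3, 186.5, 177.1]
ee_rot: [0.0, 0.6, 0.8, -0.0]
wrist_force: [0.1, -1.3, -1.2]
opening: 0.553
grasp_force: 0.0
```

>>> {"op": "play_rows", "data": {"targets": [{"fingers":-0.1,"linear":[0,0,0],"yaw":0},{"fingers":-0.1,"linear":[0,0,0],"yaw":0},{"fingers":-0.1,"linear":[0,0,0.5],"yaw":0},{"fingers":-0.1,"linear":[0,0,0.7],"yaw":0},{"fingers":-0.1,"linear":[0,0,0.7],"yaw":0},{"fingers":-0.1,"linear":[0,0,0.5],"yaw":0},{"fingers":-0.1,"linear":[0,0,0],"yaw":0},{"fingers":-0.1,"linear":[0,0,0],"yaw":0},{"fingers":-0.1,"linear":[0,0,0],"yaw":0},{"fingers":-0.1,"linear":[0,0,0],"yaw":0}]}}

```text
time_s: 58.1
ee_pos: [588.7, 185.6, 82.4]
ee_rot: [0.001, 0.6, 0.8, 0.001]
wrist_force: [-0.4, 0.9, -0.9]
opening: 0.552
grasp_force: 0.0
```

```bash
python3 -c "
from h import *
plan(*g2w(4.1,-23.4),45.5,GA+np.pi/2)"
```

```text
at [588.7 185.6  82.4] 1.854 yaw -0.0 lin after turn [ 0.01 -0.01  0.92] before turn [ 0.01 -0.01  0.92]
```

>>> {"op": "play_rows", "data": {"targets": [{"fingers":-0.1,"linear":[0,0,0.4],"yaw":0},{"fingers":-0.1,"linear":[0,0,0.35],"yaw":0},{"fingers":-0.1,"linear":[0,0,0.15],"yaw":0},{"fingers":-0.1,"linear":[0,0,0],"yaw":0},{"fingers":-0.1,"linear":[0,0,0],"yaw":0},{"fingers":1,"linear":[0,0,0],"yaw":0},{"fingers":1,"linear":[0,0,0],"yaw":0},{"fingers":1,"linear":[0,0,0],"yaw":0},{"fingers":1,"linear":[0,0,0],"yaw":0},{"fingers":1,"linear":[0,0,0],"yaw":0}]}}

```text
time_s: 59.1
ee_pos: [587.9, 185.6, 45.7]
ee_rot: [0.0, 0.6, 0.8, 0.0]
wrist_force: [-2.6, -0.5, 5.5]
opening: 0.071
grasp_force: 88.7
```

>>> {"op": "play_rows", "data": {"targets": [{"fingers":1,"linear":[0,0,0],"yaw":0},{"fingers":1,"linear":[0,0,0],"yaw":0},{"fingers":1,"linear":[0,-0.15,0],"yaw":0},{"fingers":1,"linear":[0,-0.15,0],"yaw":0},{"fingers":1,"linear":[0,-0.15,0],"yaw":0},{"fingers":1,"linear":[0,-0.2,0],"yaw":0},{"fingers":1,"linear":[0,-0.2,0],"yaw":0},{"fingers":1,"linear":[0,-0.2,0],"yaw":0},{"fingers":1,"linear":[0,0,0],"yaw":0},{"fingers":1,"linear":[0,0,0],"yaw":0}]}}

```text
time_s: 60.1
ee_pos: [546.6, 173.7, 45.7]
ee_rot: [-0.0, 0.6, 0.8, -0.0]
wrist_force: [-2.3, -0.4, 10.9]
opening: 0.073
grasp_force: 90.0
```

>>> {"op": "play_rows", "data": {"targets": [{"fingers":1,"linear":[0,0,-0.3],"yaw":0},{"fingers":1,"linear":[0,0,-0.6],"yaw":0},{"fingers":1,"linear":[0,0,-0.7],"yaw":0},{"fingers":1,"linear":[0,0,-0.7],"yaw":0},{"fingers":1,"linear":[0,0,-0.4],"yaw":0},{"fingers":1,"linear":[0,0,0],"yaw":0.71},{"fingers":1,"linear":[0,0,0],"yaw":0.72},{"fingers":1,"linear":[0,0,0],"yaw":0.72},{"fingers":1,"linear":[0,0,0],"yaw":0},{"fingers":1,"linear":[0,0,0],"yaw":0}]}}

```text
time_s: 61.1
ee_pos: [547.0, 173.6, 153.1]
ee_rot: [-0.0, 0.697, 0.717, -0.001]
wrist_force: [-0.4, -0.6, -1.0]
opening: 0.069
grasp_force: 88.2
```

```bash
python3 -c "
from h import *
print(r.sense()['grasp_force'],r.sense()['opening']);plan(592.3,-32.7,150,1.596)"
```

```text
88.22760701179504 0.0688819963314499
at [547.  173.6 153.1] 1.599 yaw 0.02 lin after turn [-5.18  1.    0.08] before turn [-5.19  0.99  0.08]
```

>>> {"op": "play_rows", "data": {"targets": [{"fingers":1,"linear":[-0.38,0.1,0],"yaw":0.02},{"fingers":1,"linear":[-0.7,0.15,0],"yaw":0},{"fingers":1,"linear":[-0.7,0.15,0],"yaw":0},{"fingers":1,"linear":[-0.7,0.15,0],"yaw":0},{"fingers":1,"linear":[-0.7,0.15,0],"yaw":0},{"fingers":1,"linear":[-0.7,0.15,0],"yaw":0},{"fingers":1,"linear":[-0.7,0.15,0],"yaw":0},{"fingers":1,"linear":[-0.6,0,0],"yaw":0},{"fingers":1,"linear":[0,0,0],"yaw":0},{"fingers":1,"linear":[0,0,0],"yaw":0}]}}

```text
time_s: 62.1
ee_pos: [592.1, -34.0, 152.9]
ee_rot: [-0.0, 0.699, 0.715, -0.0]
wrist_force: [-0.4, -0.0, -0.7]
opening: 0.069
grasp_force: 88.3
```

>>> {"op": "play_rows", "data": {"targets": [{"fingers":1,"linear":[0,0,0],"yaw":0},{"fingers":1,"linear":[0,0,0],"yaw":0},{"fingers":1,"linear":[0,0,0],"yaw":0},{"fingers":1,"linear":[0,0,0],"yaw":0},{"fingers":1,"linear":[0,0,0],"yaw":0},{"fingers":1,"linear":[0,0,0],"yaw":0},{"fingers":1,"linear":[0,0,0],"yaw":0},{"fingers":1,"linear":[0,0,0],"yaw":0},{"fingers":1,"linear":[0,0,0],"yaw":0},{"fingers":1,"linear":[0,0,0],"yaw":0}]}}

```text
time_s: 63.1
ee_pos: [592.5, -32.4, 153.1]
ee_rot: [0.0, 0.699, 0.715, 0.0]
wrist_force: [-0.1, -0.1, -0.7]
opening: 0.07
grasp_force: 88.3
```

```bash
python3 -c "
from h import *
held('w18',40);plan(592.3,-32.6,51,1.596)"
```

```text
centre along/across 14.498578052685103 0.7684512528882722 yaw diff -0.013477180832928093 30.0 73.0 grip 88.25015544891357 0.07005761242962037
at [592.4 -32.4 153.1] 1.594 yaw -0.02 lin after turn [-0.   -0.    2.55] before turn [-0.   -0.    2.55]
```

>>> {"op": "play_rows", "data": {"targets": [{"fingers":1,"linear":[0,0,0.5],"yaw":0},{"fingers":1,"linear":[0,0,0.6],"yaw":0},{"fingers":1,"linear":[0,0,0.6],"yaw":0},{"fingers":1,"linear":[0,0,0.5],"yaw":0},{"fingers":1,"linear":[0,0,0.2],"yaw":0},{"fingers":1,"linear":[0,0,0.15],"yaw":0},{"fingers":1,"linear":[0,0,0],"yaw":0},{"fingers":1,"linear":[0,0,0],"yaw":0},{"fingers":1,"linear":[0,0,0],"yaw":0},{"fingers":1,"linear":[0,0,0],"yaw":0}]}}

```text
time_s: 64.15
ee_pos: [592.8, -32.4, 51.8]
ee_rot: [0.0, 0.699, 0.715, 0.0]
wrist_force: [1.1, -0.1, -1.3]
opening: 0.07
grasp_force: 88.2
```

>>> {"op": "play_rows", "data": {"targets": [{"fingers":0.7,"linear":[0,0,0],"yaw":0},{"fingers":0.6,"linear":[0,0,0],"yaw":0},{"fingers":0.5,"linear":[0,0,0],"yaw":0},{"fingers":0.4,"linear":[0,0,0],"yaw":0},{"fingers":0.4,"linear":[0,0,-0.2],"yaw":0},{"fingers":0.4,"linear":[0,0,-0.4],"yaw":0},{"fingers":0.4,"linear":[0,0,-0.6],"yaw":0},{"fingers":0,"linear":[0,0,-0.7],"yaw":0},{"fingers":0,"linear":[0,0,-0.7],"yaw":0},{"fingers":0,"linear":[0,0,-0.6],"yaw":0}]}}

```text
time_s: 65.15
ee_pos: [592.6, -32.2, 181.2]
ee_rot: [0.0, 0.699, 0.715, 0.0]
wrist_force: [0.6, 0.9, 0.0]
opening: 0.495
grasp_force: 0.0
```

>>> {"op": "play_rows", "data": {"targets": [{"fingers":0,"linear":[0,0,0],"yaw":0},{"fingers":0,"linear":[0,0,0],"yaw":0},{"fingers":0,"linear":[0,0,0],"yaw":0},{"fingers":0,"linear":[0,0,0],"yaw":0},{"fingers":0,"linear":[0,0,0],"yaw":0},{"fingers":0,"linear":[0,0,0],"yaw":0},{"fingers":0,"linear":[0,0,0],"yaw":0},{"fingers":0,"linear":[0,0,0],"yaw":0},{"fingers":0,"linear":[0,0,0],"yaw":0},{"fingers":0,"linear":[0,0,0],"yaw":0}]}}

```text
time_s: 66.15
ee_pos: [592.5, -32.4, 179.1]
ee_rot: [0.0, 0.699, 0.715, 0.0]
wrist_force: [0.1, 0.2, -0.2]
opening: 0.502
grasp_force: 0.0
```

```bash
python3 -c "
from h import *
im,M=look('w19'); s=np.arange(-130,100,4.); a=.025
for off in (-7,0,6):
    P=np.array([[583.3+x-off*a,-32.8+x*a+off,8] for x in s]); q=np.rint(proj('wrist',P,M)).astype(int)
    print(off,np.c_[s,im[q[:,1],q[:,0]].sum(1)].astype(int).tolist())
# across profiles
for x in (-60,-10,45):
    t=np.arange(-26,27,2.); P=np.array([[583.3+x-o*a,-32.8+x*a+o,8] for o in t]); q=np.rint(proj('wrist',P,M)).astype(int)
    print(x,np.c_[t,im[q[:,1],q[:,0]].sum(1)].astype(int).tolist())
print(r.sense()['ee_pos'],r.sense()['grasp_force'])"
```

```text
-7 [[-130, 395], [-126, 495], [-122, 280], [-118, 510], [-114, 534], [-110, 571], [-106, 561], [-102, 549], [-98, 305], [-94, 312], [-90, 317], [-86, 575], [-82, 580], [-78, 575], [-74, 579], [-70, 575], [-66, 573], [-62, 580], [-58, 579], [-54, 577], [-50, 573], [-46, 561], [-42, 559], [-38, 437], [-34, 573], [-30, 576], [-26, 569], [-22, 572], [-18, 569], [-14, 546], [-10, 574], [-6, 571], [-2, 577], [2, 571], [6, 407], [10, 559], [14, 555], [18, 561], [22, 570], [26, 570], [30, 567], [34, 563], [38, 569], [42, 568], [46, 563], [50, 564], [54, 563], [58, 559], [62, 523], [66, 521], [70, 519], [74, 520], [78, 517], [82, 514], [86, 512], [90, 513], [94, 507], [98, 513]]
0 [[-130, 423], [-126, 500], [-122, 285], [-118, 513], [-114, 530], [-110, 572], [-106, 472], [-102, 284], [-98, 313], [-94, 309], [-90, 292], [-86, 574], [-82, 572], [-78, 570], [-74, 571], [-70, 570], [-66, 566], [-62, 566], [-58, 567], [-54, 570], [-50, 578], [-46, 324], [-42, 322], [-38, 480], [-34, 572], [-30, 573], [-26, 572], [-22, 572], [-18, 573], [-14, 568], [-10, 565], [-6, 563], [-2, 567], [2, 567], [6, 40
[... 1196 characters left out ...]
 [20, 504], [22, 317], [24, 425], [26, 471]]
-10 [[-26, 447], [-24, 489], [-22, 311], [-20, 332], [-18, 523], [-16, 553], [-14, 583], [-12, 564], [-10, 567], [-8, 572], [-6, 572], [-4, 569], [-2, 566], [0, 565], [2, 562], [4, 570], [6, 569], [8, 555], [10, 574], [12, 553], [14, 434], [16, 514], [18, 457], [20, 480], [22, 328], [24, 449], [26, 450]]
45 [[-26, 468], [-24, 497], [-22, 323], [-20, 469], [-18, 517], [-16, 519], [-14, 557], [-12, 575], [-10, 562], [-8, 569], [-6, 567], [-4, 569], [-2, 558], [0, 567], [2, 568], [4, 560], [6, 569], [8, 560], [10, 564], [12, 576], [14, 485], [16, 475], [18, 519], [20, 488], [22, 315], [24, 455], [26, 457]]
[592.44379688 -32.42992774 179.12802583] 0.0
```

```bash
python3 -c "
from bench import r
print(r.job_done())"
```

```text
the job is handed in; nothing more can be done
None
```

I handed the job in: all three strips on the bench wedged in the gauge together, then went into the tray in width order (about 20, 26, 29 mm, likely c, d, b), centres about 50 mm apart; the result wasn't reported back, no fourth strip was visible, and I opened 15 pictures against the limit of 14.

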